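Lift the stained-slide tray from the drying rack to the light box

ROBOT

A 6-joint arm with a two-finger parallel gripper is mounted at the origin on the work surface. World frame = base frame: x ahead of the robot, y to its left, z up, the work surface at z = 0. Lengths are in mm, angles in rad, forces in N, time in s.
With the tool pointing down it reaches from about 350 to 975 mm from the base axis. Payload 7.1 kg.
Tool frame: the origin (TCP) lies at the very end of the fingers, on their centre line; the grasp point (between the pads) lies 19 mm behind it; y points along the fingers, x is the direction in which the jaws open and shut, and the axes are right-handed (so a half turn about y gives the same grasp; the last joint's range is limited). The gripper opens to 88 mm and grips with 3 to 60 N. Pads are 20 mm wide; open, the fingers measure 115 mm over their backs; the gripper's body (75 mm by 178 mm) begins 61 mm behind the grasp point.
Start: joints at [-1.219, 0.423, 1.63, -0, 1.089, -0.019], TCP at [226.492, -582.5, 222.675] pointing down, gripper open.
Joint ranges: [-3, 3], [-0.9, 2.11], [0.09, 2.58], [-1.31, 4.45], [0.11, 2.69], [-2.54, 2.54]. Speed limits (rad/s): [2.39, 2.39, 3.01, 3.14, 3.14, 3.14].

INTERFACE

Orientations are given as a rotation vector (axis times angle).
In Python, from workcell import ctrl gives the robot as it stands. The module is installed in compiled form; this text tells all that it offers.
- The arm moves only by the tool jog_arm, never from a script. Its argument "steps" is a list of rows, each an object with "turn": the turn, a rotation vector about the world's x, y, z scaled (see below), a list of three; "dp": the shift along the world's x, y, z scaled (see below), a list of three; "claw": the opening, from 0 (shut) to 1 (fully open). In form: [{"turn": [wx, wy, wz], "dp": [x, y, z], "claw": claw}, ...]. A call has 1 to 12 rows; each row is the pose to reach, as a shift and turn from the pose measured when the call began, turning the shorter way round; what a row does not reach only later rows make up. The controller multiplies each number of a shift by 80 mm and each number of a turn by pi rad. A row lasts 1/12 s, in which the tool goes at most 41.7 mm and 7.16 degrees, less where a joint would pass 70% of its speed; a pose out of reach is approached as far as the arm can. A call with a number of a shift or a turn outside -1 to 1 is refused whole. A call with a gripper value outside its range is refused whole. The fingers move at their own pace and stop on an object; the grip force is fixed at half the most. Time passes only in rows, so rows that repeat a pose let the fingers close. It gives the time, the measured TCP pose, the force and the opening at its end, in the units of the state.
- ctrl.get_obs(): the state, without advancing time (a new reading comes with each control period).
- ctrl.get_image(name): name is "side" or "top" or "wrist"; returns a dict with "img" (400x640x3 uint8, red, green, blue), "range_z" (400x640 float32, mm along the optical axis (not along the pixel's ray), 0 where there is no reading), "fovy" (degrees; the focal length in pixels is half the picture's height over the tangent of half this angle, whatever the lens; pixels are square), "cx", "cy" (the principal point, pixels), "dist_coeffs" ([k1, k2, p1, p2, k3] as OpenCV has them; the pictures are not rectified), "camera_from_world" (4x4, takes a point from world to camera coordinates); the wrist camera has in their place "hand_eye" (4x4, takes a point from camera to tool coordinates, whose origin is the TCP and whose axes are the tool frame's). Camera axes: x right, y down, z forward; pixel columns grow to the right and rows downward; lengths in mm; the calibration is good to about 2 mm. A picture is of the moment at which its call begins: read the wrist's pose just before it.
- ctrl.close_job(): hands the job in, once; it reports no verdict.
The state is a dict: "t": time; "qpos": joint angles; "qvel": joint speeds; "joint_torque": joint torques, N m; "ee_pos": TCP position; "orientation": TCP orientation; "ft_force": force on the tool from outside, world axes, zero at the start; "moment": the same for the moment, N m; "width": finger opening in mm.
Only numpy, scipy, OpenCV 4.12 (cv2) and the standard library are available. Lean on these libraries where they do the work, as an engineer would, in place of code of your own. Each camera call takes 0.05 s, during which the arm holds its last target.

TASK

With the orange-handled lifter, slide its blade under the white slide tray on the drying rack, lift the tray and set it down gently and squarely in the middle of the light box's two rails, blue label ends towards the blue stripe. Draw the blade out and lay the lifter back along the middle of its green mat, blade pointing the way it did, flat and released. The slides are wet and fragile: never touch the tray with the gripper, do not drop or tip it, and leave everything else where it stands.

Things in the scene. Friction and masses are not known exactly. Their poses are not given: they have to be found in the camera images.
- lifter: Loose cranked lifter (spatula), 150 g, standing level on its blade and a rear foot. Origin at blade underside level, below the grip point; x to the blade tip, z up. Steel blade 40 mm wide, 3 mm thick, x = 55 to 140 mm, underside z = 0. A thin neck slopes from x = 55 mm up to the handle's front end. A foot 34 mm wide at x = -46 to -58 mm reaches down to z = 0.
- lifter_grip (a point): where to grip the lifter, across y: on the handle's centre line, 55 mm above the lifter's origin. The orange handle runs along lifter x from -60 to 30 mm, 18 mm wide, 20 mm high.
- blade_tip (a point): middle of the lifter's blade tip, lifter x = 140 mm, at the underside
- lifter_mid (a point): point of the lifter half way along its length, lifter x = 40 mm, at the underside
- tray: Loose flat white slide tray, 80 (x) x 90 (y) x 5 mm, about 80 g, with three glass slides lying along x fixed on its top; their blue label ends all lie at the tray's +x edge. Origin: centre of its underside; z up. It starts on the rack's rails, roughly centred and aligned with the rack.
- label_end (a point): middle of the blue label ends on the tray, tray x = 27 mm, on its top
- rack: Fixed steel drying rack: base 90 (x) x 110 (y) x 6 mm, two rails along x, 8 mm wide, at y = -34 and +34 mm, tops at z = 24 mm. The channel between them under the tray is 60 mm wide, 18 mm high (z = 6 to 24 mm), open at both ends; the -x end faces the robot. Origin: centre of the underside, on the table.
- lightbox: Fixed ivory light box 130 x 130 x 25 mm with a glowing panel; on top two grey rails along x, 90 mm long, 8 mm wide, at y = -34 and +34 mm, tops at z = 45 mm, the channel between them (60 mm wide, 20 mm high) open at both ends. A blue stripe runs along the far (+x) edge. Origin: centre of the underside, on the table; -x faces the robot.
- mat: Fixed green mat 240 (x) x 100 (y) x 3 mm on the table; origin at the centre of its underside. The lifter starts lying along it, blade towards +x, lifter_mid near its centre.
- wash_bottle: Bystander, loose, to be left alone: clear plastic wash bottle with green label and white cap, 66 mm across, 170 mm tall. Origin: centre of its underside.
- amber_bottle: Bystander, loose, to be left alone: amber glass bottle with black cap, 60 mm across, 130 mm tall. Origin: centre of its underside.
- dishes: Bystander, loose, to be left alone: stack of two closed culture dishes, 90 mm across, 27 mm tall. Origin: centre of its underside.
- slide_box: Bystander, loose, to be left alone: pink slide box with white lid, 80 x 100 x 38 mm. Origin: centre of its underside.
- tube_block: Bystander, loose, to be left alone: white foam block 90 x 140 x 30 mm with one red-capped tube, 70 mm tall in all. Origin: centre of its underside.
- counter: Bystander, loose, to be left alone: small steel hand counter with a red button, 60 x 50 x 38 mm. Origin: centre of its underside.

How it is judged:
By the outcome, as a careful person would: the job done as asked, in the order asked, and still so for the second after the job is handed in, with the robot touching nothing.
It also fails if it takes over 69 s, if anything falls off the work surface, if the arm or the gripper's body presses on something with over 40 N, if the wrist force passes 120 N, or if a joint passes its speed limit or range.

## Working session

There is one attempt and no reset: what is moved stays moved. The work goes in short steps, Python scripts to look and compute and a tool call to move; the robot and the scene stay as the last step left them, time stands still between calls to the robot, and variables do not carry over. Pictures are saved under pics/ and viewed, and the job is handed in when it is done.

Besides the shell and the picture viewer there is one more tool, called after "Emit:" as a command line: name --argument value ..., lists and objects as JSON in quotes. jog_arm: Moves the arm, as the interface text tells. Its arguments: {"type":"object","properties":{"steps":{"type":"array","items":{"type":"object","properties":{"turn":{"type":"array","items":{"type":"number"}},"dp":{"type":"array","items":{"type":"number"}},"claw":{"type":"number"}}}}},"required":["steps"]}

```bash
mkdir -p pics; python3 - <<'E'
from workcell import ctrl
import cv2,numpy as np,pickle
o=ctrl.get_obs();print({k:np.round(v,3) for k,v in o.items()})
for n in("top","side"):
    d=ctrl.get_image(n);cv2.imwrite(f"pics/{n}0.png",d["img"][:,:,::-1]);pickle.dump(d,open(f"{n}0.pkl","wb"))
    print(n,d["fovy"],d["cx"],d["cy"],d["dist_coeffs"],np.round(d["camera_from_world"],3).tolist())
E
```

```text
{'t': np.float64(0.0), 'qpos': array([-1.219,  0.424,  1.631, -0.   ,  1.089, -0.019]), 'qvel': array([-0.   ,  0.002,  0.001,  0.001, -0.   ,  0.   ]), 'joint_torque': array([ 1.0000e-03, -5.4462e+01, -2.7367e+01,  6.5000e-02,  2.3000e-02,
       -0.0000e+00]), 'ee_pos': array([ 226.286, -581.984,  221.901]), 'orientation': array([-1.361,  0.933, -0.931]), 'ft_force': array([ 0.189,  0.154, -0.304]), 'moment': array([ 0.023, -0.03 ,  0.035]), 'width': np.float64(87.705)}
top 52.402580124579394 320.44558782657094 201.1785013487277 [-0.07646847  0.          0.          0.          0.        ] [[0.13, -0.992, 0.003, -61.383], [-0.969, -0.127, -0.213, 579.081], [0.212, 0.025, -0.977, 1031.155], [0.0, 0.0, 0.0, 1.0]]
side 46.31102107299736 319.2935353487031 201.05938537980538 [0.00718135 0.         0.         0.         0.        ] [[-0.878, -0.478, 0.004, 521.13], [-0.339, 0.618, -0.71, 253.321], [0.336, -0.625, -0.705, 1489.417], [0.0, 0.0, 0.0, 1.0]]
```

View pics/top0.png

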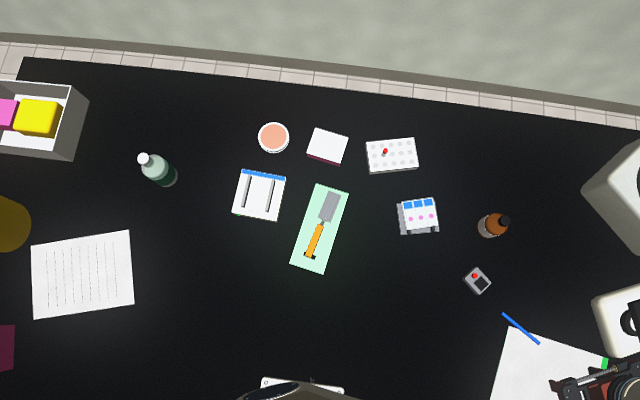

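View pics/side0.png

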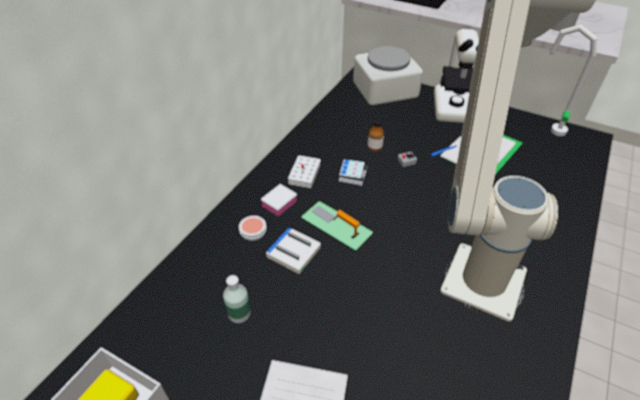

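```bash
cat > h.py <<'E'
import cv2,numpy as np,pickle
from scipy.spatial.transform import Rotation as R
def K(d):
    h=d["img"].shape[0];f=h/2/np.tan(np.radians(d["fovy"])/2)
    return np.array([[f,0,d["cx"]],[0,f,d["cy"]],[0,0,1.]])
def wfc(d):
    if "camera_from_world" in d: return np.linalg.inv(np.array(d["camera_from_world"]))
    o=d["obs"];T=np.eye(4);T[:3,:3]=R.from_rotvec(o["orientation"]).as_matrix();T[:3,3]=o["ee_pos"]
    return T@np.array(d["hand_eye"])
def rays(d,px):
    p=cv2.undistortPoints(np.array(px,float).reshape(-1,1,2),K(d),np.array(d["dist_coeffs"])).reshape(-1,2)
    T=wfc(d);v=np.c_[p,np.ones(len(p))]@T[:3,:3].T
    return T[:3,3],v
def onz(d,px,z):
    c,v=rays(d,px);s=(z-c[2])/v[:,2];return c+v*s[:,None]
def cloud(d):
    h,w=d["range_z"].shape;u,v=np.meshgrid(np.arange(w),np.arange(h))
    c,r=rays(d,np.c_[u.ravel(),v.ravel()]);P=c+r*d["range_z"].ravel()[:,None]
    return P.reshape(h,w,3)
def proj(d,P):
    T=np.linalg.inv(wfc(d));rv,_=cv2.Rodrigues(T[:3,:3])
    return cv2.projectPoints(np.array(P,float).reshape(-1,1,3),rv,T[:3,3],K(d),np.array(d["dist_coeffs"]))[0].reshape(-1,2)
def snap(name,fn):
    from workcell import ctrl
    o=ctrl.get_obs();d=ctrl.get_image(name);d["obs"]=o
    cv2.imwrite(f"pics/{fn}.png",d["img"][:,:,::-1]);pickle.dump(d,open(fn+".pkl","wb"));return d
def load(fn): return pickle.load(open(fn+".pkl","rb"))
def hsv(d): return cv2.cvtColor(d["img"],cv2.COLOR_RGB2HSV)
def st(o):
    M=R.from_rotvec(o["orientation"]).as_matrix()
    print("t",round(float(o["t"]),2),"p",np.round(o["ee_pos"],1),"xax",np.round(M[:,0],4),"yax",np.round(M[:,1],4),"F",np.round(o["ft_force"],1),"M",np.round(o["moment"],2),"w",round(float(o["width"]),1))
E
python3 - <<'E'
from h import *
d=load("top0");P=cloud(d);H=hsv(d)
for n,(x0,y0,x1,y1) in dict(lightbox=(228,160,290,225),mat=(285,178,352,278),rack=(390,190,445,240),lifter=(295,185,345,265)).items():
    pass
def rect(mask,z,n):
    cs,_=cv2.findContours(mask.astype(np.uint8),cv2.RETR_EXTERNAL,cv2.CHAIN_APPROX_NONE);c=max(cs,key=cv2.contourArea).reshape(-1,2)
    w=onz(d,c,z)[:,:2].astype(np.float32);r=cv2.minAreaRect(w);print(n,np.round(r[0],1),np.round(r[1],1),round(r[2],2));return r
roi=np.zeros(H.shape[:2],bool);roi[170:280,285:352]=1
green=(H[...,0]>40)&(H[...,0]<80)&(H[...,1]>60)&roi
org=(H[...,0]>8)&(H[...,0]<22)&(H[...,1]>180)&roi
matall=roi&(H[...,2]>60)
rect(matall,3,"mat")
rect(org,60,"orange")
b=np.zeros(H.shape[:2],bool);b[155:230,225:295]=1
rect(b&(H[...,2]>110),25,"lightbox")
blue=(H[...,0]>95)&(H[...,0]<125)&(H[...,1]>120)
rect(b&blue,25,"stripe")
r=np.zeros(H.shape[:2],bool);r[185:245,385:450]=1
rect(r&blue,29,"labels")
rect(r&(H[...,2]>80),24,"rackall")
rect(r&(H[...,2]>200),29,"traywhite+")
for n,m in(("org",org),("labels",r&blue),("mat",green),("lb",b&(H[...,2]>110))): print(n,np.median(P[m],axis=0).round(1))
c=cv2.resize(d["img"][150:285,220:450],None,fx=3.4,fy=3.4,interpolation=cv2.INTER_CUBIC);cv2.imwrite("pics/topz.png",c[:,:,::-1])
E
```

```text
mat [520.2  10.4] [101.7 243. ] 79.73
orange [475.4  17.7] [18.  90.1] 75.16
lightbox [586.1 190.2] [130.5 135.4] 86.56
stripe [646.9 187.2] [125.   13.5] 86.44
labels [ 619.7 -254.7] [17.1 22.8] 7.46
rackall [ 585.  -256.9] [ 98.9 111. ] 13.49
traywhite+ [ 591.4 -261.6] [79.9 92.3] 16.22
org [472.7  17.9  69.4]
labels [ 617.9 -254.3   31.6]
mat [484.2  11.    2.5]
lb [585.1 189.   26.6]
```

View pics/topz.png

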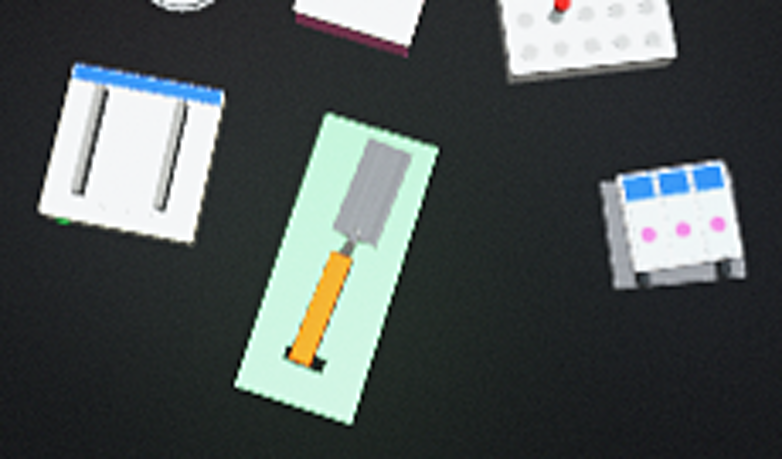

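```bash
python3 - <<'E'
from h import *
from workcell import ctrl
st(ctrl.get_obs())
d=load("top0");P=cloud(d);H=hsv(d)
print(np.linalg.inv(np.array(d["camera_from_world"]))[:3,3])
def at(n,u,v): print(n,P[v,u].round(1))
for n,u,v in(("washcap",144,159),("washbody",168,178),("ambercap",505,221),("amberbody",488,231),("counter",477,280),("dishes",273,137),("slidebox",328,145),("tube",384,152),("tubeblk nearR",417,165),("blade",328,208),("tray",425,222)): at(n,u,v)
# bounding of things above table by depth
m=(P[...,2]>12)&(P[...,2]<250)&(d["range_z"]>0)
n,l,s,c=cv2.connectedComponentsWithStats(m.astype(np.uint8))
for i in range(1,n):
    if s[i,4]>60:
        Q=P[l==i];print(s[i],"x",np.percentile(Q[:,0],[2,98]).round(),"y",np.percentile(Q[:,1],[2,98]).round(),"zmax",np.percentile(Q[:,2],99).round())
# blade corners rect: grey over mat
roi=np.zeros(H.shape[:2],bool);roi[185:225,310:345]=1
g=roi&(H[...,1]<40)&(H[...,2]<200)&(H[...,2]>70)
cs,_=cv2.findContours(g.astype(np.uint8),cv2.RETR_EXTERNAL,cv2.CHAIN_APPROX_NONE);c=max(cs,key=cv2.contourArea).reshape(-1,2)
print("blade",cv2.minAreaRect(onz(d,c,6)[:,:2].astype(np.float32)))
E
```

```text
t 0.1 p [ 226.3 -582.1  222. ] xax [ 0.3624 -0.932  -0.0013] yax [-4.0e-04  1.2e-03 -1.0e+00] F [ 0.1  0.1 -0.6] M [ 0.01 -0.01 -0.01] w 88.0
[ 350.4165866   -13.04808767 1131.11520403]
washcap [608.7 465.6 169.9]
washbody [593.9 442.1  55.3]
ambercap [ 576.4 -456.6  134.7]
amberbody [ 558.5 -440.8   67.5]
counter [ 428.  -431.1   33.1]
dishes [759.1 175.3  29.7]
slidebox [751.7  14.9  39.8]
tube [ 741.4 -141.6   68.5]
tubeblk nearR [ 729.6 -243.5   29.4]
blade [577.2  -7.9   8.2]
tray [ 569.  -278.9   27.6]
[   0   79   88   82 5005] x [618. 817.] y [ 767. 1025.] zmax 104.0
[258 122  31  31 764] x [720. 803.] y [135. 216.] zmax 34.0
[ 306  128   43   38 1059] x [707. 793.] y [-33.  68.] zmax 44.0
[ 365  137   53   37 1542] x [699. 801.] y [-236. -100.] zmax 69.0
[ 580  139   60  117 3892] x [575. 852.] y [-879. -734.] zmax 161.0
[137 152  40  35 875] x [578. 636.] y [436. 485.] zmax 173.0
[ 231  169   56   53 2148] x [523. 649.] y [126. 253.] zmax 49.0
[   0  195   30   58 1273] x [334. 469.] y [834. 885.] zmax 140.0
[402 198  36  36 943] x [543. 633.] y [-306. -216.] zmax 36.0
[477 213  34  25 633] x [550. 602.] y [-475. -429.] zmax 134.0
[305 218  21  41 270] x [432. 541.] y [-1. 33.] zmax 73.0
[462 267  29  28 440] x [396. 458.] y [-464. -400.] zmax 40.0
[ 591  283   49   76 2759] x [275. 453.] y [-876. -766.] zmax 184.0
[501 312  39  33 176] x [280. 350.] y [-616. -514.] zmax 22.0
[  0 325  13  47 517] x [ 17. 130.] y [800. 824.] zmax 58.0
[260 378  28  10 120] x [ 85. 146.] y [ 42. 106.] zmax 247.0
[312 384  33  10  80] x [ 97. 108.] y [-109.  -30.] zmax 18.0
blade ((576.8982543945312, -8.222173690795898), (38.75726318359375, 98.29051971435547), 75.64575958251953)
```

```bash
python3 - <<'E'
from h import *
d=snap("wrist","w0");print(np.round(d["hand_eye"],3).tolist(),d["fovy"]);print(wfc(d).round(2))
E
```

```text
[[1.0, 0.0, 0.001, -0.868], [-0.001, -0.305, 0.952, -161.073], [0.001, -0.952, -0.305, 85.308], [0.0, 0.0, 0.0, 1.0]] 59.14009953735416
[[ 3.6000e-01 -8.9000e-01 -2.8000e-01  3.0560e+02]
 [-9.3000e-01 -3.5000e-01 -1.1000e-01 -5.5056e+02]
 [-0.0000e+00  3.0000e-01 -9.5000e-01  3.8309e+02]
 [ 0.0000e+00  0.0000e+00  0.0000e+00  1.0000e+00]]
```

View pics/w0.png

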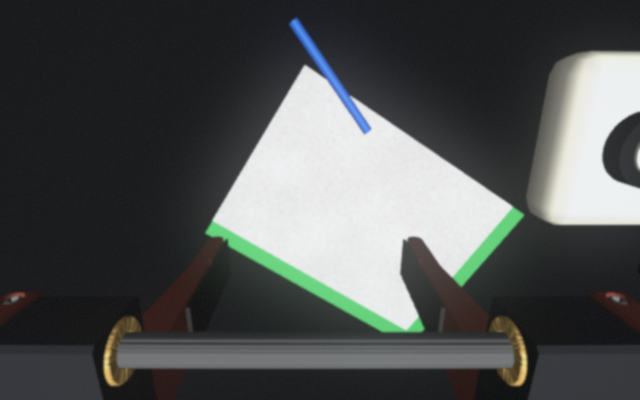

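Emit:
jog_arm --steps '[{"dp":[0.2,0.45,0],"turn":[0,0,-0.03],"claw":1},{"dp":[0.42,0.93,0],"turn":[0,0,-0.05],"claw":1},{"dp":[0.42,0.93,0],"turn":[0,0,-0.05],"claw":1}]'

```text
t: 0.4
ee_pos: [260.9, -501.9, 221.0]
orientation: [-1.298, 1.055, -1.047]
ft_force: [0.8, -0.3, 0.6]
width: 88.1
```

Emit:
jog_arm --steps '[{"dp":[0.2,0.45,0],"turn":[0,0,-0.03],"claw":1},{"dp":[0.42,0.95,0],"turn":[0,0,-0.05],"claw":1},{"dp":[0.42,0.95,0],"turn":[0,0,-0.05],"claw":1}]'

```text
t: 0.65
ee_pos: [295.1, -420.9, 220.3]
orientation: [-1.227, 1.175, -1.162]
ft_force: [0.3, -0.4, 0.0]
width: 88.0
```

Emit:
jog_arm --steps '[{"dp":[0.2,0.45,0],"turn":[0,0,-0.03],"claw":1},{"dp":[0.42,0.95,0],"turn":[0,0,-0.05],"claw":1},{"dp":[0.42,0.95,0],"turn":[0,0,-0.05],"claw":1}]'

```text
t: 0.9
ee_pos: [329.4, -340.4, 219.9]
orientation: [-1.15, 1.292, -1.275]
ft_force: [-0.2, -0.3, 0.1]
width: 87.7
```

Emit:
jog_arm --steps '[{"dp":[0.2,0.45,0],"turn":[0,0,-0.03],"claw":1},{"dp":[0.42,0.95,0],"turn":[0,0,-0.05],"claw":1},{"dp":[0.42,0.95,0],"turn":[0,0,-0.05],"claw":1}]'

```text
t: 1.15
ee_pos: [364.0, -260.6, 219.8]
orientation: [-1.064, 1.406, -1.387]
ft_force: [-0.2, -0.8, -0.3]
width: 87.8
```

Emit:
jog_arm --steps '[{"dp":[0.2,0.45,0],"turn":[0,0,0],"claw":1},{"dp":[0.42,0.95,0],"turn":[0,0,0],"claw":1},{"dp":[0.42,0.95,0],"turn":[0,0,0],"claw":1}]'

```text
t: 1.4
ee_pos: [399.1, -181.0, 219.8]
orientation: [-1.066, 1.402, -1.383]
ft_force: [-0.2, -0.8, -0.6]
width: 87.8
```

Emit:
jog_arm --steps '[{"dp":[0.2,0.45,0],"turn":[0,0,0],"claw":1},{"dp":[0.4,0.85,0],"turn":[0,0,0],"claw":1},{"dp":[0.4,0.85,0],"turn":[0,0,0],"claw":1}]'

```text
t: 1.65
ee_pos: [433.5, -110.0, 220.1]
orientation: [-1.067, 1.398, -1.379]
ft_force: [-0.1, -0.3, -0.3]
width: 87.7
```

Emit:
jog_arm --steps '[{"dp":[0.2,0.45,0],"turn":[0,0,0],"claw":1},{"dp":[0.35,0.85,0],"turn":[0,0,0],"claw":1},{"dp":[0.35,0.85,0],"turn":[0,0,0],"claw":1}]'

```text
t: 1.9
ee_pos: [463.7, -39.4, 220.5]
orientation: [-1.067, 1.394, -1.376]
ft_force: [0.3, 0.2, 0.2]
width: 87.8
```

Emit:
jog_arm --steps '[{"dp":[0.2,0.4,-0.2],"turn":[0,0,0],"claw":1},{"dp":[0.36,0.75,-0.4],"turn":[0,0,0],"claw":1},{"dp":[0.36,0.75,-0.5],"turn":[0,0,0],"claw":1},{"dp":[0.36,0.75,-0.5],"turn":[0,0,0],"claw":1}]'

```text
t: 2.23
ee_pos: [491.8, 20.3, 178.6]
orientation: [-1.072, 1.394, -1.373]
ft_force: [-0.9, 0.2, -0.3]
width: 87.6
```

```bash
python3 - <<'E'
from h import *
d=snap("wrist","w1");st(d["obs"]);d=snap("top","t1")
E
```

```text
t 2.23 p [491.8  20.3 178.6] xax [-0.2409 -0.9704 -0.0162] yax [ 0.0017  0.0162 -0.9999] F [-0.9  0.2 -0.3] M [ 0.03 -0.01 -0.02] w 87.6
```

View pics/w1.png

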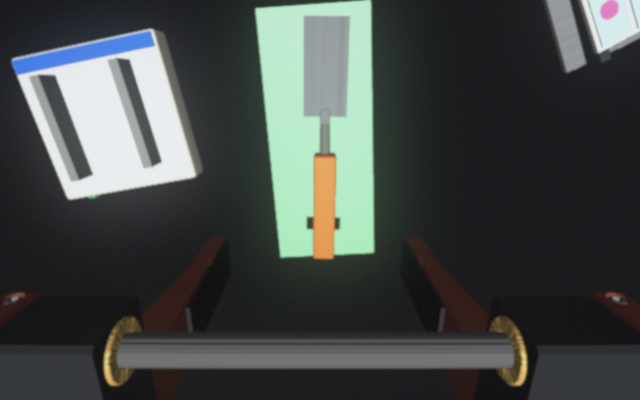

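```bash
cat >> h.py <<'E'
def rect(d,mask,z,n=""):
    cs,_=cv2.findContours(mask.astype(np.uint8),cv2.RETR_EXTERNAL,cv2.CHAIN_APPROX_NONE);c=max(cs,key=cv2.contourArea).reshape(-1,2)
    w=onz(d,c,z)[:,:2].astype(np.float32);r=cv2.minAreaRect(w);print(n,np.round(r[0],1),np.round(r[1],1),round(r[2],2));return r
def roi(d,x0,y0,x1,y1):
    m=np.zeros(d["img"].shape[:2],bool);m[y0:y1,x0:x1]=1;return m
def turn(o,yaw):
    "turn (in pi) to bring tool to down, tool z along yaw(deg)"
    a=np.radians(yaw);lx=np.array([np.cos(a),np.sin(a),0]);y=np.array([0,0,-1.]);x=np.cross(y,lx)
    T=np.c_[x,y,lx];return R.from_matrix(T@R.from_rotvec(o["orientation"]).as_matrix().T).as_rotvec()/np.pi
E
python3 - <<'E'
from h import *
d=load("w1");H=hsv(d);P=cloud(d)
org=(H[...,0]>5)&(H[...,0]<22)&(H[...,1]>120)&roi(d,300,145,350,262)
rect(d,org,68,"orange");print(np.median(P[org],0))
rect(d,roi(d,245,0,390,262)&(H[...,2]>60),3,"mat")
b=roi(d,295,10,358,116)&(H[...,1]<45)&(H[...,2]<190)
rect(d,b,6,"blade");print(np.median(P[b],0))
l=roi(d,0,20,215,205)&(H[...,2]>100)
rect(d,l,25,"lb")
print(turn(d["obs"],-14.8))
t=load("t1");H=hsv(t)
E
```

```text
orange [477.1  19.4] [17.5 90.5] 76.0
[478.87350073  18.8006923   66.77668962]
mat [518.8  11.3] [110.2 247.6] 80.95
blade [585.4  -8.8] [38.6 83.3] 75.57
[587.69760216  -8.94774458   5.14944369]
lb [587.8 187.7] [135.3 132. ] 86.4
[-0.00516558  0.00058178 -0.00476942]
```

Emit:
jog_arm --steps '[{"dp":[-0.01,-0.06,-0.4],"turn":[-0.005,0,-0.004],"claw":1},{"dp":[-0.01,-0.06,-0.95],"turn":[-0.005,0,-0.004],"claw":1},{"dp":[-0.01,-0.06,-0.95],"turn":[-0.005,0,-0.004],"claw":1},{"dp":[-0.01,-0.06,-0.95],"turn":[-0.005,0,-0.004],"claw":1}]'

```text
t: 2.67
ee_pos: [489.5, 13.3, 103.3]
orientation: [-1.075, 1.399, -1.397]
ft_force: [0.6, 0.6, 0.2]
width: 88.0
```

```bash
python3 - <<'E'
from h import *
from workcell import ctrl
o=ctrl.get_obs();st(o);print(turn(o,-14.6),(np.array([491,15,39])-o["ee_pos"])/80)
E
```

```text
t 2.67 p [489.5  13.3 103.3] xax [-2.570e-01 -9.664e-01 -2.000e-04] yax [-1.e-03  5.e-04 -1.e+00] F [0.6 0.6 0.2] M [ 0.04 -0.03 -0.01] w 88.0
[-0.00014611 -0.00031948  0.00160791] [ 0.018534    0.02103713 -0.8037541 ]
```

Emit:
jog_arm --steps '[{"dp":[0.02,0.02,-0.4],"turn":[0,0,0.0016],"claw":1},{"dp":[0.02,0.02,-0.7],"turn":[0,0,0.0016],"claw":1},{"dp":[0.02,0.02,-0.8],"turn":[0,0,0.0016],"claw":1},{"dp":[0.02,0.02,-0.8],"turn":[0,0,0.0016],"claw":1},{"dp":[0.02,0.02,-0.8],"turn":[0,0,0.0016],"claw":1}]'

```text
t: 3.08
ee_pos: [492.3, 14.6, 41.1]
orientation: [-1.076, 1.394, -1.395]
ft_force: [0.8, -1.5, 0.2]
width: 87.8
```

```bash
python3 - <<'E'
from h import *
d=snap("wrist","w2");st(d["obs"])
print(turn(d["obs"],-14.6),(np.array([491,15,39])-d["obs"]["ee_pos"])/80)
H=hsv(d)
org=(H[...,0]>5)&(H[...,0]<22)&(H[...,1]>120)&roi(d,250,60,400,400)
rect(d,org,68,"orange")
E
```

```text
t 3.08 p [492.3  14.6  41.1] xax [-2.524e-01 -9.676e-01 -7.000e-04] yax [ 9.e-04  4.e-04 -1.e+00] F [ 0.8 -1.5  0.2] M [ 0.04  0.03 -0.02] w 87.8
[-0.0001411   0.00029832  0.000101  ] [-0.01578155  0.0050827  -0.02571524]
orange [496.6  14.3] [18.2 55.3] 75.42
```

View pics/w2.png

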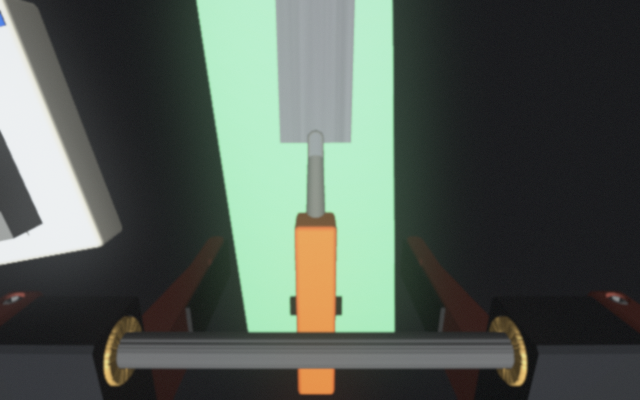

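Emit:
jog_arm --steps '[{"dp":[0,0,-0.02],"turn":[0,0,0],"claw":1},{"dp":[0,0,-0.02],"turn":[0,0,0],"claw":0.2},{"dp":[0,0,-0.02],"turn":[0,0,0],"claw":0.2},{"dp":[0,0,-0.02],"turn":[0,0,0],"claw":0.2},{"dp":[0,0,-0.02],"turn":[0,0,0],"claw":0},{"dp":[0,0,-0.02],"turn":[0,0,0],"claw":0},{"dp":[0,0,-0.02],"turn":[0,0,0],"claw":0},{"dp":[0,0,-0.02],"turn":[0,0,0],"claw":0},{"dp":[0,0,-0.02],"turn":[0,0,0],"claw":0},{"dp":[0,0,-0.02],"turn":[0,0,0],"claw":0}]'

```text
t: 3.97
ee_pos: [492.5, 14.7, 39.6]
orientation: [-1.076, 1.394, -1.395]
ft_force: [0.7, -0.3, -0.3]
width: 30.9
```

```bash
python3 - <<'E'
from h import *
d=snap("wrist","w3");st(d["obs"])
print(turn(d["obs"],-14.6))
E
```

```text
t 3.97 p [492.5  14.7  39.6] xax [-2.522e-01 -9.677e-01 -8.000e-04] yax [ 1.7e-03  4.0e-04 -1.0e+00] F [ 0.7 -0.3 -0.3] M [0.01 0.07 0.04] w 30.9
[-1.34882819e-04  5.30669636e-04  4.77804398e-05]
```

View pics/w3.png

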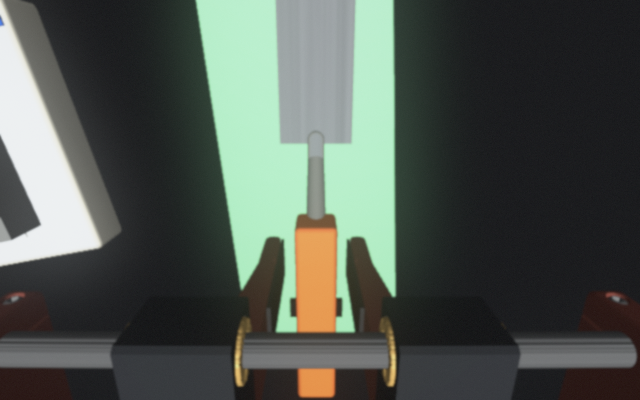

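Fingers still closing (30.9 mm, handle 18).

Emit:
jog_arm --steps '[{"dp":[0,0,0],"turn":[0,0,0],"claw":0},{"dp":[0,0,0],"turn":[0,0,0],"claw":0},{"dp":[0,0,0],"turn":[0,0,0],"claw":0},{"dp":[0,0,0],"turn":[0,0,0],"claw":0},{"dp":[0,0,0],"turn":[0,0,0],"claw":0},{"dp":[0,0,0],"turn":[0,0,0],"claw":0}]'

```text
t: 4.52
ee_pos: [492.4, 14.7, 39.6]
orientation: [-1.076, 1.394, -1.395]
ft_force: [-0.4, -0.3, -1.9]
width: 17.9
```

Emit:
jog_arm --steps '[{"dp":[0,0,0.05],"turn":[0,0,0],"claw":0},{"dp":[0,0,0.1],"turn":[0,0,0],"claw":0},{"dp":[0,0,0.3],"turn":[0,0,0],"claw":0},{"dp":[0,0,0.6],"turn":[0,0,0],"claw":0},{"dp":[0,0,0.8],"turn":[0,0,0],"claw":0},{"dp":[0,0,0.8],"turn":[0,0,0],"claw":0},{"dp":[0,0,0.8],"turn":[0,0,0],"claw":0}]'

```text
t: 5.1
ee_pos: [493.0, 14.7, 104.3]
orientation: [-1.074, 1.392, -1.396]
ft_force: [-0.1, 0.3, -2.1]
width: 18.1
```

```bash
python3 - <<'E'
from h import *
d=snap("wrist","w4");st(d["obs"]);snap("top","t4");snap("side","s4")
M=R.from_rotvec(d["obs"]["orientation"]).as_matrix();p=np.array(d["obs"]["ee_pos"]);P=cloud(d);H=hsv(d)
print(turn(d["obs"],-14.6))
# blade in tool coords from depth
b=(H[...,1]<45)&(H[...,2]<190)&(H[...,2]>70)&roi(d,270,0,370,140)
Q=(P[b]-p)@M
print("tool coords med",np.median(Q,0).round(1))
A=np.c_[Q[:,2],Q[:,0],np.ones(len(Q))];print("plane y=a*z+b*x+c",np.linalg.lstsq(A,Q[:,1],rcond=None)[0].round(4))
E
```

```text
t 5.1 p [493.   14.7 104.3] xax [-0.2523 -0.9677 -0.0014] yax [ 3.9e-03  5.0e-04 -1.0e+00] F [-0.1  0.3 -2.1] M [-0.    0.07  0.02] w 18.1
[-1.50289498e-04  1.22603898e-03  6.95744792e-05]
tool coords med [-1.1 34.6 92.4]
plane y=a*z+b*x+c [ 1.93000e-02 -2.70000e-03  3.20189e+01]
```

View pics/w4.png

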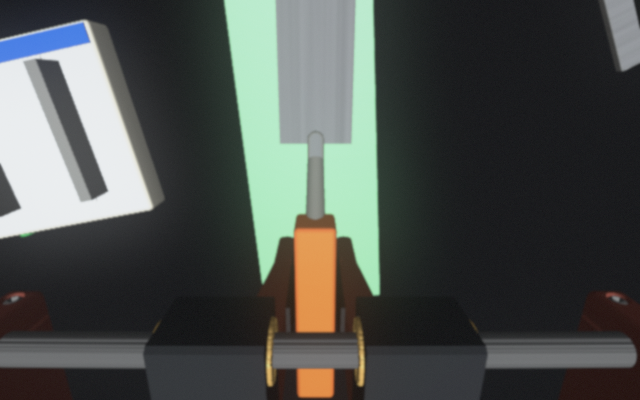

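View pics/s4.png

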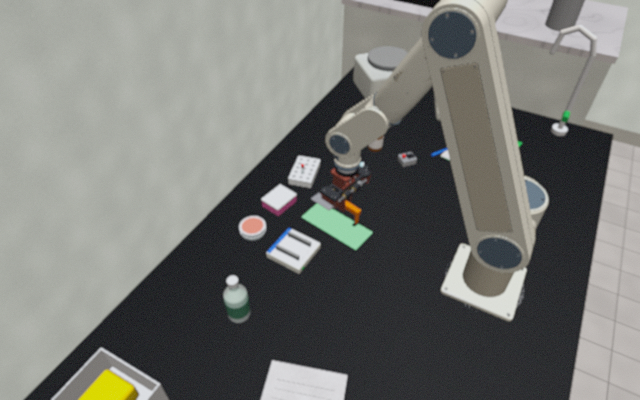

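```bash
python3 - <<'E'
from h import *
for n in("w2","w3","w4"):
    d=load(n)
    M=R.from_rotvec(d["obs"]["orientation"]).as_matrix();p=np.array(d["obs"]["ee_pos"]);P=cloud(d);H=hsv(d)
    b=(H[...,1]<45)&(H[...,2]<190)&(H[...,2]>70)&roi(d,270,0,370,140)
    Q=(P[b]-p)@M
    A=np.c_[Q[:,2],Q[:,0],np.ones(len(Q))];print(n,np.median(Q,0).round(1),np.linalg.lstsq(A,Q[:,1],rcond=None)[0].round(4))
    v,u=np.nonzero(b);lo=[(u[v==r].min(),u[v==r].max()) for r in(5,60,120)];print(lo,v.max())
# refine rack/tray from top view now: arm occludes? use top0
d=load("top0");H=hsv(d);P=cloud(d)
E
```

```text
w2 [-1.1 36.1 92.4] [ 1.62000e-02 -0.00000e+00  3.38425e+01]
[(np.int64(276), np.int64(353)), (np.int64(278), np.int64(352)), (np.int64(280), np.int64(350))] 139
w3 [-1.1 34.7 92.4] [ 1.96000e-02 -3.00000e-04  3.20313e+01]
[(np.int64(276), np.int64(354)), (np.int64(278), np.int64(352)), (np.int64(280), np.int64(351))] 139
w4 [-1.1 34.6 92.4] [ 1.93000e-02 -2.70000e-03  3.20189e+01]
[(np.int64(276), np.int64(354)), (np.int64(278), np.int64(353)), (np.int64(280), np.int64(351))] 139
```

Emit:
jog_arm --steps '[{"dp":[0,-0.4,0.3],"turn":[0,0.0006,0.03],"claw":0},{"dp":[0,-0.9,0.6],"turn":[0,0.0006,0.06],"claw":0},{"dp":[0,-0.9,0.6],"turn":[0,0.0012,0.08],"claw":0},{"dp":[0,-0.9,0.6],"turn":[0,0.0012,0.08],"claw":0}]'

```text
t: 5.58
ee_pos: [492.1, -59.0, 150.9]
orientation: [-1.21, 1.214, -1.211]
ft_force: [0.9, -0.6, -1.6]
width: 18.0
```

Emit:
jog_arm --steps '[{"dp":[0,-0.4,0],"turn":[0,0,0.03],"claw":0},{"dp":[0,-0.9,0],"turn":[0,0,0.06],"claw":0},{"dp":[0,-0.9,0],"turn":[0,0,0.08],"claw":0},{"dp":[0,-0.9,0],"turn":[0,0,0.08],"claw":0}]'

```text
t: 5.92
ee_pos: [491.1, -131.6, 149.3]
orientation: [-1.319, 1.031, -1.024]
ft_force: [-0.0, 0.8, -1.5]
width: 17.7
```

```bash
python3 - <<'E'
from h import *
d=snap("wrist","w5");st(d["obs"]);print(turn(d["obs"],13.5))
E
```

```text
t 5.92 p [ 491.1 -131.6  149.3] xax [ 0.2422 -0.9702 -0.0011] yax [-5.4e-03 -2.0e-04 -1.0e+00] F [-0.   0.8 -1.5] M [-0.01  0.08  0.01] w 17.7
[ 4.49473286e-05 -1.71185027e-03 -2.86064187e-03]
```

View pics/w5.png

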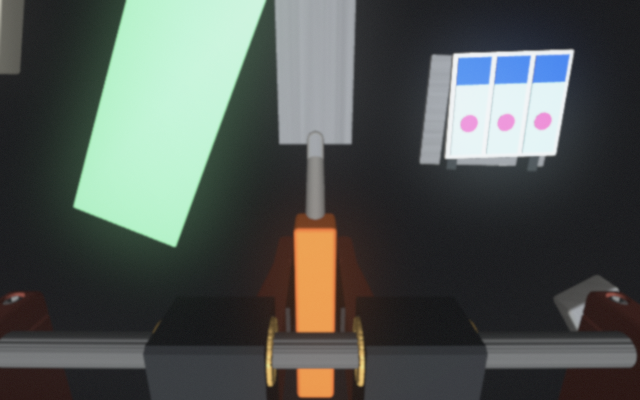

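```bash
python3 - <<'E'
from h import *
d=load("w5");H=hsv(d);P=cloud(d)
r=roi(d,415,40,585,175)
white=r&((H[...,2]>205)|((H[...,0]>95)&(H[...,0]<125)&(H[...,1]>120)))
rt=rect(d,white,29.5,"tray")
cs,_=cv2.findContours(white.astype(np.uint8),cv2.RETR_EXTERNAL,cv2.CHAIN_APPROX_NONE);c=max(cs,key=cv2.contourArea)
q=cv2.approxPolyDP(cv2.convexHull(c),6,True).reshape(-1,2);W=onz(d,q,29);print(q.tolist(),W.round(1)[:,:2].tolist());
for i in range(len(W)): e=W[(i+1)%len(W)]-W[i];print(round(np.hypot(*e[:2]),1),round(np.degrees(np.arctan2(e[1],e[0])),2))
print("mean",W.mean(0));print("depth z tray",np.median(P[white&(H[...,1]<60)],0))
blue=r&(H[...,0]>95)&(H[...,0]<125)&(H[...,1]>120)
n,l,s,cc=cv2.connectedComponentsWithStats(blue.astype(np.uint8));print([(a,b) for a,b in zip(s[:,4],onz(d,cc,30)[:,:2].round(1).tolist())])
g=r&(H[...,2]>90)&~cv2.dilate(white.astype(np.uint8),np.ones((3,3))).astype(bool)
al=r&(H[...,2]>80)
# base left edge & near edge, via rows
ed=[(np.nonzero(al[v])[0].min(),v) for v in range(60,158,4)]
W2=onz(d,ed,6);k=np.polyfit(W2[:,0],W2[:,1],1);print("left base edge yaw",np.degrees(np.arctan(k[0])),"y at x=585",np.polyval(k,585), np.std(W2[:,1]-np.polyval(k,W2[:,0])))
print(W2[[0,-1]])
cv2.imwrite("pics/w5z.png",cv2.resize(d["img"][35:185,400:600],None,fx=4,fy=4,interpolation=cv2.INTER_CUBIC)[:,:,::-1])
E
```

```text
tray [ 592.7 -258.4] [79.4 89. ] 15.99
[[572, 51], [553, 154], [446, 157], [455, 54]] [[642.1, -290.1], [567.2, -310.7], [543.6, -227.2], [618.5, -206.2]]
77.6 -164.64
86.8 105.75
77.8 15.61
87.1 -74.34
mean [ 592.85566816 -258.544633     29.        ]
depth z tray [ 586.80582964 -259.49589884   29.07159902]
[(np.int32(253501), [482.4, -135.3]), (np.int32(842), [626.9, -279.1]), (np.int32(827), [610.9, -223.4]), (np.int32(830), [618.9, -251.3])]
left base edge yaw 12.745859581864005 y at x=585 -202.69897813027896 0.2501785173659887
[[ 612.93083688 -196.10459556    6.        ]
 [ 536.18134082 -213.45140599    6.        ]]
```

View pics/w5z.png

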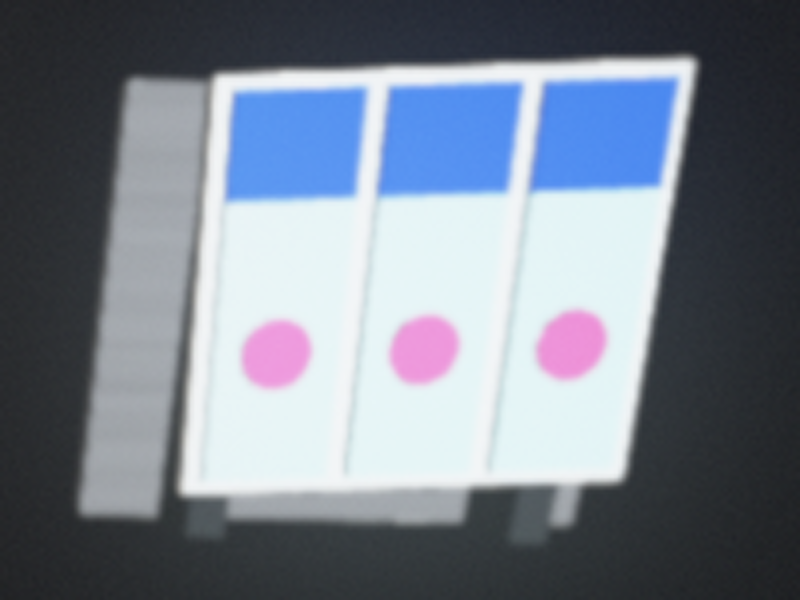

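```bash
python3 - <<'E'
from h import *
d=load("w4");o=d["obs"];M=R.from_rotvec(o["orientation"]).as_matrix();p=np.array(o["ee_pos"])
c,v=rays(d,[[315,143],[278,60],[352,60],[315,214]]);ct=(c-p)@M;vt=v@M
for y in(33.6,34.6): 
    s=(y-ct[1])/vt[:,1];print(y,(ct+vt*s[:,None]).round(1))
s=(13-ct[1])/vt[:,1];print((ct+vt*s[:,None]).round(1))  # neck/handle front lower? 
E
```

```text
33.6 [[ -1.1  33.6  53.2]
 [-20.2  33.6  96.2]
 [ 18.   33.6  96.2]
 [ -1.   33.6  11.3]]
34.6 [[ -1.1  34.6  53. ]
 [-20.3  34.6  96.2]
 [ 18.1  34.6  96.3]
 [ -1.   34.6  10.9]]
[[ -1.1  13.   56.5]
 [-18.2  13.   95. ]
 [ 16.   13.   95. ]
 [ -1.1  13.   19. ]]
```

Emit:
jog_arm --steps '[{"dp":[-0.2,-0.45,0],"turn":[0,-0.0017,0],"claw":0},{"dp":[-0.45,-0.9,0],"turn":[0,-0.0017,0],"claw":0},{"dp":[-0.45,-0.9,0],"turn":[0,-0.0017,0.0],"claw":0},{"dp":[-0.45,-0.9,0],"turn":[0,-0.0017,0.0],"claw":0}]'

```text
t: 6.3
ee_pos: [453.8, -202.4, 148.5]
orientation: [-1.313, 1.034, -1.03]
ft_force: [0.3, -0.1, -2.6]
width: 17.7
```

Emit:
jog_arm --steps '[{"dp":[-0.25,-0.4,0],"turn":[0,0,0],"claw":0},{"dp":[-0.6,-0.9,0],"turn":[0,0,0],"claw":0},{"dp":[-0.6,-0.9,-0.2],"turn":[0,0,0.008],"claw":0},{"dp":[-0.6,-0.9,-0.3],"turn":[0,0,0.008],"claw":0},{"dp":[-0.6,-0.9,-0.3],"turn":[0,0,0.008],"claw":0}]'

```text
t: 6.72
ee_pos: [405.2, -272.3, 122.6]
orientation: [-1.322, 1.02, -1.009]
ft_force: [-0.6, 0.2, -2.0]
width: 17.9
```

```bash
python3 - <<'E'
from h import *
from workcell import ctrl
o=ctrl.get_obs();st(o);print(turn(o,15.5),np.array([387,-316,50])-o["ee_pos"])
E
```

```text
t 6.72 p [ 405.2 -272.3  122.6] xax [ 0.2585 -0.966  -0.0052] yax [-0.0052  0.0039 -1.    ] F [-0.6  0.2 -2. ] M [ 0.04  0.06 -0.02] w 17.9
[-0.00124751 -0.00166979  0.0028737 ] [-18.20156196 -43.74938637 -72.58785746]
```

Emit:
jog_arm --steps '[{"dp":[-0.2,-0.4,0],"turn":[-0.0012,-0.0017,0.003],"claw":0},{"dp":[-0.21,-0.55,-0.2],"turn":[-0.0012,-0.0017,0.003],"claw":0},{"dp":[-0.21,-0.55,-0.6],"turn":[-0.0012,-0.0017,0.003],"claw":0},{"dp":[-0.21,-0.55,-0.9],"turn":[-0.0012,-0.0017,0.003],"claw":0},{"dp":[-0.21,-0.55,-0.9],"turn":[-0.0012,-0.0017,0.003],"claw":0},{"dp":[-0.21,-0.55,-0.9],"turn":[-0.0012,-0.0017,0.003],"claw":0}]'

```text
t: 7.22
ee_pos: [388.7, -314.2, 49.9]
orientation: [-1.325, 1.009, -1.003]
ft_force: [-0.5, 0.3, -1.1]
width: 17.9
```

```bash
python3 - <<'E'
from h import *
snap("top","t6");d=snap("wrist","w6");o=d["obs"];st(o);print(turn(o,15.5),(np.array([388.7,-316.3,50])-o["ee_pos"])/80)
t=load("t6");cv2.imwrite("pics/t6z.png",cv2.resize(t["img"][150:300,370:530],None,fx=4,fy=4,interpolation=cv2.INTER_CUBIC)[:,:,::-1])
E
```

```text
t 7.27 p [ 389.4 -315.1   51. ] xax [ 2.689e-01 -9.632e-01 -8.000e-04] yax [-3.e-04  7.e-04 -1.e+00] F [ 0.6  0.7 -0.9] M [-0.02  0.04 -0.05] w 18.0
[-0.00023075 -0.00010528 -0.00053778] [-0.00921373 -0.01509136 -0.01224738]
```

View pics/w6.png

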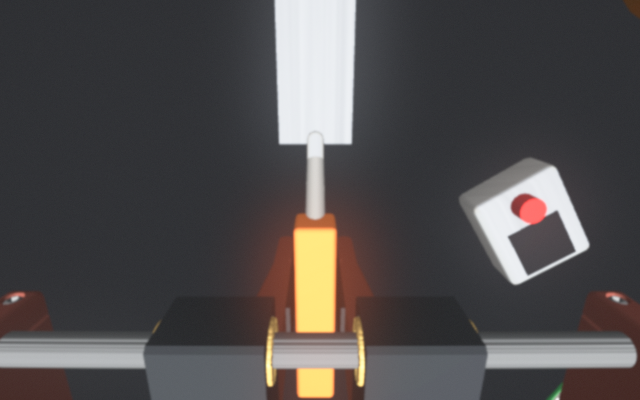

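View pics/t6z.png

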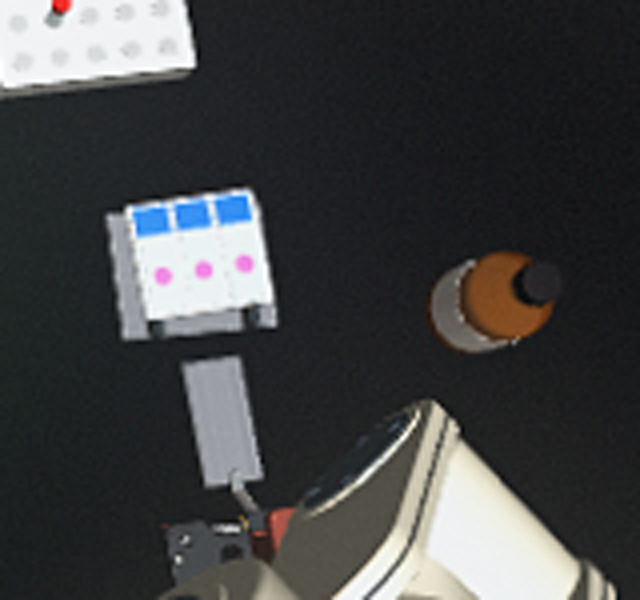

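Emit:
jog_arm --steps '[{"dp":[0.1,0.015,-0.01],"turn":[0,0,0],"claw":0},{"dp":[0.25,0.055,-0.01],"turn":[0,0,0],"claw":0},{"dp":[0.4,0.1,-0.01],"turn":[0,0,0],"claw":0},{"dp":[0.55,0.14,-0.01],"turn":[0,0,0],"claw":0},{"dp":[0.7,0.18,-0.01],"turn":[0,0,0],"claw":0},{"dp":[0.7,0.18,-0.01],"turn":[0,0,0],"claw":0},{"dp":[0.7,0.18,-0.01],"turn":[0,0,0],"claw":0}]'

```text
t: 7.9
ee_pos: [446.6, -300.9, 50.8]
orientation: [-1.326, 1.004, -1.006]
ft_force: [-0.6, 0.1, -1.9]
width: 18.3
```

```bash
python3 - <<'E'
from h import *
d=snap("wrist","w7");o=d["obs"];st(o);print(turn(o,15.5),(np.array([499.5,-285.6,50])-o["ee_pos"])/80)
E
```

```text
t 7.9 p [ 446.6 -300.9   50.8] xax [ 2.702e-01 -9.628e-01  9.000e-04] yax [ 1.2e-03 -6.0e-04 -1.0e+00] F [-0.6  0.1 -1.9] M [-0.06  0.04  0.  ] w 18.3
[ 0.00020319  0.00037355 -0.00099471] [ 0.66074851  0.19149587 -0.01031398]
```

View pics/w7.png

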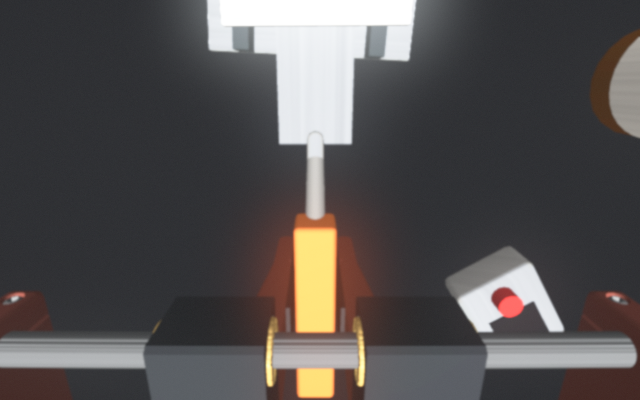

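Emit:
jog_arm --steps '[{"dp":[0.1,0.025,-0.01],"turn":[0,0,-0.001],"claw":0},{"dp":[0.25,0.07,-0.01],"turn":[0,0,-0.001],"claw":0},{"dp":[0.4,0.115,-0.01],"turn":[0,0,-0.001],"claw":0},{"dp":[0.55,0.16,-0.01],"turn":[0,0,-0.001],"claw":0},{"dp":[0.66,0.19,-0.01],"turn":[0,0,-0.001],"claw":0},{"dp":[0.66,0.19,-0.01],"turn":[0,0,-0.001],"claw":0},{"dp":[0.66,0.19,-0.01],"turn":[0,0,-0.001],"claw":0}]'

```text
t: 8.53
ee_pos: [499.2, -285.3, 49.7]
orientation: [-1.325, 1.007, -1.008]
ft_force: [-0.3, 0.4, -1.1]
width: 18.0
```

```bash
python3 - <<'E'
from h import *
d=snap("wrist","w8");o=d["obs"];st(o);print(turn(o,15.5),(np.array([499.5,-285.6,50])-o["ee_pos"])/80)
H=hsv(d);w=(H[...,2]>200)&roi(d,150,0,500,140)
cv2.imwrite("pics/w8z.png",cv2.resize(d["img"][0:240,180:460],None,fx=2.4,fy=2.4,interpolation=cv2.INTER_CUBIC)[:,:,::-1])
M=R.from_rotvec(o["orientation"]).as_matrix();p=np.array(o["ee_pos"]);P=(cloud(d)-p)@M
for v in range(60,160,6): print(v,P[v,290].round(1),d["img"][v,290],d["img"][v,240],P[v,240].round(1))
E
```

```text
t 8.53 p [ 499.2 -285.3   49.7] xax [ 2.679e-01 -9.634e-01  4.000e-04] yax [ 4.e-04 -3.e-04 -1.e+00] F [-0.3  0.4 -1.1] M [ 0.01  0.07 -0.04] w 18.0
[ 8.25229644e-05  1.31474281e-04 -2.15921016e-04] [ 0.00368738 -0.00339285  0.0032817 ]
60 [-12.9  21.9  96. ] [236 238 240] [232 237 239] [-36.8  19.7  95.9]
66 [-13.   22.5  93.3] [235 238 240] [232 237 239] [-37.2  20.9  93.2]
72 [-13.   22.   90.5] [235 238 240] [231 237 238] [-37.3  20.9  90.5]
78 [-13.1  22.2  87.7] [236 239 240] [231 237 239] [-37.4  20.4  87.7]
84 [-13.   20.6  84.9] [236 239 241] [232 237 239] [-37.5  19.9  84.9]
90 [-13.2  21.6  82. ] [235 238 240] [231 237 239] [-37.9  20.9  82. ]
96 [-13.2  21.6  79.2] [236 239 241] [231 237 239] [-38.   20.5  79.2]
102 [-13.3  21.8  76.2] [236 238 240] [231 237 239] [-38.4  21.9  76.2]
108 [-13.4  22.7  73.3] [236 239 240] [230 237 238] [-38.5  21.4  73.3]
114 [-13.4  21.7  70.4] [236 238 240] [230 236 238] [-38.8  21.8  70.3]
120 [-13.5  21.9  67.3] [235 238 240] [230 237 239] [-38.8  21.   67.4]
126 [-13.6  23.   64.2] [236 239 240] [230 237 239] [-39.1  21.5  64.4]
132 [-13.6  21.4  61.3] [235 238 239] [229 237 238] [-39.   20.   61.5]
138 [-13.7  22.3  58.1] [224 225 225] [222 224 224] [-39.6  22.   58.2]
144 [-15.4  45.3  51.2] [157 160 165] [115 118 123] [-40.6  26.   54.4]
150 [-15.4  45.3  47.7] [152 156 161] [ 98 102 105] [-41.1  27.2  50.9]
156 [-15.9  50.7  43. ] [60 60 63] [63 68 71] [-41.3  27.   47.7]
```

View pics/w8z.png

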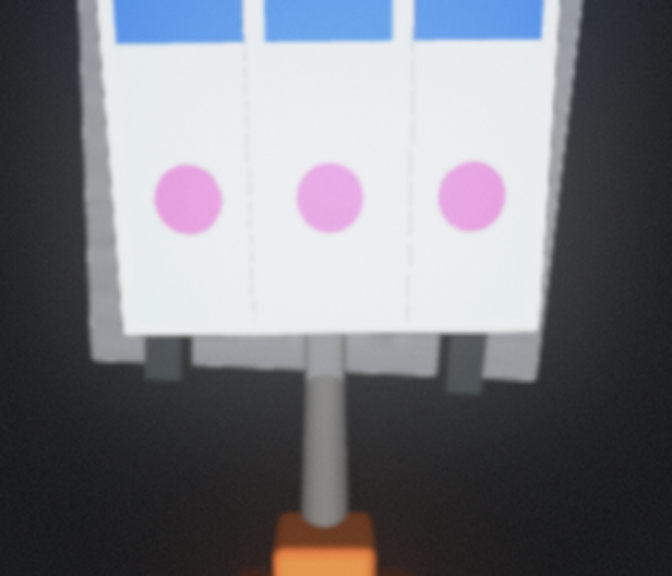

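Emit:
jog_arm --steps '[{"dp":[0,0,0.05],"turn":[0,0,0],"claw":0},{"dp":[0,0,0.08],"turn":[0,0,0],"claw":0},{"dp":[0,0,0.1],"turn":[0,0,0],"claw":0},{"dp":[0,0,0.12],"turn":[0,0,0],"claw":0},{"dp":[0,0,0.14],"turn":[0,0,0],"claw":0},{"dp":[0,0,0.17],"turn":[0,0,0],"claw":0},{"dp":[0,0,0.2],"turn":[0,0,0],"claw":0},{"dp":[0,0,0.23],"turn":[0,0,0],"claw":0},{"dp":[0,0,0.23],"turn":[0,0,0],"claw":0},{"dp":[0,0,0.23],"turn":[0,0,0],"claw":0}]'

```text
t: 9.42
ee_pos: [498.6, -285.4, 68.2]
orientation: [-1.325, 1.007, -1.008]
ft_force: [-0.3, 0.1, -1.7]
width: 17.8
```

```bash
python3 - <<'E'
from h import *
d=snap("wrist","w9");o=d["obs"];st(o);print(turn(o,15.5),(np.array([499.5,-285.6,50])-o["ee_pos"])/80)
M=R.from_rotvec(o["orientation"]).as_matrix();p=np.array(o["ee_pos"]);P=(cloud(d)-p)@M
H=hsv(d);w=(H[...,2]>190)&(H[...,1]<35)&roi(d,222,5,418,136);Q=P[w]
A=np.c_[Q[:,2],Q[:,0],np.ones(len(Q))];print(np.linalg.lstsq(A,Q[:,1],rcond=None)[0].round(4))
E
```

```text
t 9.42 p [ 498.6 -285.4   68.2] xax [ 2.674e-01 -9.636e-01  1.000e-04] yax [ 1.e-04 -1.e-04 -1.e+00] F [-0.3  0.1 -1.7] M [-0.04  0.1  -0.02] w 17.8
[ 3.09840206e-05  3.69284752e-05 -3.90046939e-05] [ 0.01135303 -0.00231555 -0.22805201]
[ 1.05000e-02 -1.11000e-02  2.74689e+01]
```

View pics/w9.png

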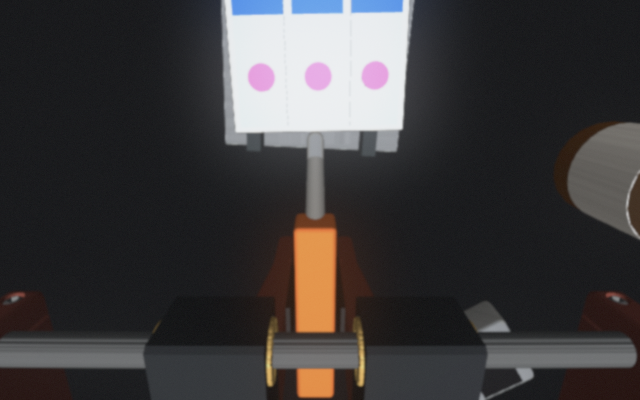

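```bash
cat >> h.py <<'E'
def traytool(d,white,y,n=""):
    o=d["obs"];M=R.from_rotvec(o["orientation"]).as_matrix();p=np.array(o["ee_pos"])
    cs,_=cv2.findContours(white.astype(np.uint8),cv2.RETR_EXTERNAL,cv2.CHAIN_APPROX_NONE);c=max(cs,key=cv2.contourArea).reshape(-1,2)
    C,v=rays(d,c);ct=(C-p)@M;vt=v@M;s=(y-ct[1])/vt[:,1];return ct+vt*s[:,None],c
E
python3 - <<'E'
from h import *
for n,y in(("w8",22),("w9",28.5)):
    d=load(n);H=hsv(d)
    w=((H[...,2]>205)|((H[...,0]>95)&(H[...,0]<125)&(H[...,1]>120)))&roi(d,205,0,435,142)
    w=cv2.morphologyEx(w.astype(np.uint8),cv2.MORPH_OPEN,np.ones((3,3)))
    Q,c=traytool(d,w,y)
    # near edge: points with largest rows per column
    ne=[Q[c[:,0]==u][np.argmax(c[c[:,0]==u][:,1])] for u in range(245,395,5)]
    ne=np.array(ne);k=np.polyfit(ne[:,0],ne[:,2],1);print(n,"near edge z",k[1].round(2),"slope deg",np.degrees(np.arctan(k[0])).round(2))
    for f in(np.argmin,np.argmax):
        e=np.array([Q[c[:,1]==v][f(c[c[:,1]==v][:,0])] for v in range(10,125,5)]);k=np.polyfit(e[:,2],e[:,0],1);print(" side x at z=98",np.polyval(k,98).round(2),np.degrees(np.arctan(k[0])).round(2))
E
```

```text
w8 near edge z 58.38 slope deg 0.58
 side x at z=98 -44.29 -0.75
 side x at z=98 44.52 -0.74
w9 near edge z 61.52 slope deg 1.01
 side x at z=98 -43.51 -1.04
 side x at z=98 44.46 -0.78
```

Emit:
jog_arm --steps '[{"dp":[0,0,0.04],"turn":[0,0,0],"claw":0},{"dp":[0,0,0.12],"turn":[0,0,0],"claw":0},{"dp":[0,0,0.22],"turn":[0,0,0],"claw":0},{"dp":[0,0,0.34],"turn":[0,0,0],"claw":0},{"dp":[0,0,0.44],"turn":[0,0,0],"claw":0},{"dp":[0,0,0.54],"turn":[0,0,0],"claw":0},{"dp":[0,0,0.62],"turn":[0,0,0],"claw":0},{"dp":[0,0,0.66],"turn":[0,0,0],"claw":0},{"dp":[0,0,0.66],"turn":[0,0,0],"claw":0}]'

```text
t: 10.22
ee_pos: [499.0, -285.7, 122.0]
orientation: [-1.325, 1.006, -1.009]
ft_force: [-1.0, -0.3, -1.8]
width: 17.4
```

```bash
cat > tm.py <<'E'
from h import *
def tm(n,y=28.5,lo=125):
    d=load(n);H=hsv(d)
    w=((H[...,2]>205)|((H[...,0]>95)&(H[...,0]<125)&(H[...,1]>120)))&roi(d,205,0,435,142)
    w=cv2.morphologyEx(w.astype(np.uint8),cv2.MORPH_OPEN,np.ones((3,3)))
    Q,c=traytool(d,w,y)
    ne=np.array([Q[c[:,0]==u][np.argmax(c[c[:,0]==u][:,1])] for u in range(250,390,5)])
    k=np.polyfit(ne[:,0],ne[:,2],1);print(n,"near edge z",k[1].round(2),"slope deg",np.degrees(np.arctan(k[0])).round(2))
    for f in(np.argmin,np.argmax):
        e=np.array([Q[c[:,1]==v][f(c[c[:,1]==v][:,0])] for v in range(10,lo,5)]);k=np.polyfit(e[:,2],e[:,0],1);print(" side x at z=98",np.polyval(k,98).round(2),np.degrees(np.arctan(k[0])).round(2))
    o=d["obs"];M=R.from_rotvec(o["orientation"]).as_matrix();P=(cloud(d)-np.array(o["ee_pos"]))@M
    q=P[cv2.erode(w,np.ones((5,5)))>0];A=np.c_[q[:,2],q[:,0],np.ones(len(q))];print(" plane",np.linalg.lstsq(A,q[:,1],rcond=None)[0].round(4))
E
python3 - <<'E'
from tm import *
d=snap("wrist","w10");snap("top","t10");snap("side","s10");st(d["obs"]);print(turn(d["obs"],15.5));tm("w10")
E
```

```text
t 10.22 p [ 499.  -285.7  122. ] xax [ 0.2673 -0.9636  0.0012] yax [ 1.4e-03 -9.0e-04 -1.0e+00] F [-1.  -0.3 -1.8] M [-0.04  0.14 -0.01] w 17.4
[ 2.80559425e-04  4.53712963e-04 -2.74565194e-05]
w10 near edge z 61.58 slope deg 1.03
 side x at z=98 -43.38 -1.05
 side x at z=98 44.38 -1.04
 plane [ 2.21000e-02 -1.10000e-03  2.60943e+01]
```

View pics/w10.png

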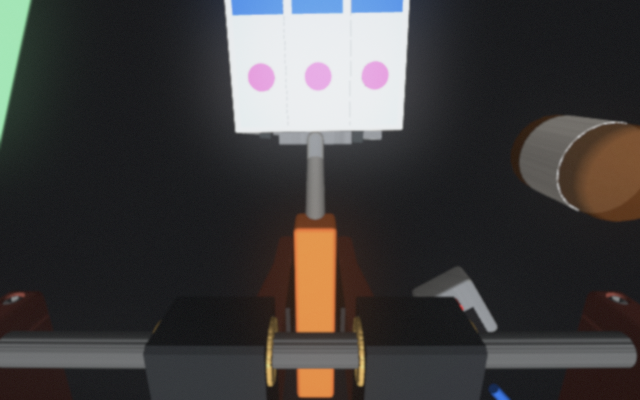

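View pics/s10.png

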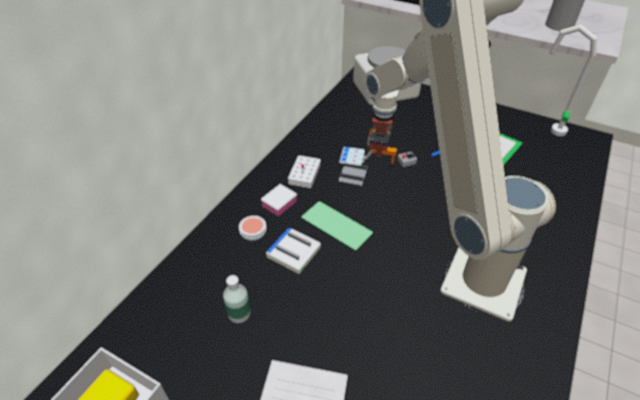

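Emit:
jog_arm --steps '[{"dp":[0,0.04,0.02],"turn":[0,0.0003,0],"claw":0},{"dp":[0,0.12,0.06],"turn":[0,0.0004,-0.003],"claw":0},{"dp":[0,0.22,0.12],"turn":[0,0.0004,-0.006],"claw":0},{"dp":[0,0.34,0.18],"turn":[0,0.0004,-0.01],"claw":0},{"dp":[0,0.46,0.24],"turn":[0,0.0004,-0.014],"claw":0},{"dp":[0,0.58,0.3],"turn":[0,0.0004,-0.018],"claw":0},{"dp":[0,0.7,0.34],"turn":[0,0.0004,-0.022],"claw":0},{"dp":[0,0.82,0.35],"turn":[0,0.0004,-0.026],"claw":0},{"dp":[0,0.92,0.35],"turn":[0,0.0004,-0.03],"claw":0}]'

```text
t: 11.12
ee_pos: [498.3, -210.3, 149.3]
orientation: [-1.288, 1.08, -1.078]
ft_force: [0.4, 0.8, -3.1]
width: 17.4
```

Emit:
jog_arm --steps '[{"dp":[0,0.12,0],"turn":[0,0,-0.003],"claw":0},{"dp":[0,0.24,0],"turn":[0,0,-0.006],"claw":0},{"dp":[0,0.36,0],"turn":[0,0,-0.01],"claw":0},{"dp":[0,0.48,0],"turn":[0,0,-0.014],"claw":0},{"dp":[0,0.6,0],"turn":[0,0,-0.018],"claw":0},{"dp":[0,0.72,0],"turn":[0,0,-0.022],"claw":0},{"dp":[0,0.84,0],"turn":[0,0,-0.026],"claw":0},{"dp":[0,0.94,0],"turn":[0,0,-0.03],"claw":0}]'

```text
t: 11.78
ee_pos: [498.1, -133.7, 149.6]
orientation: [-1.247, 1.151, -1.148]
ft_force: [0.1, -1.0, -2.8]
width: 17.9
```

Emit:
jog_arm --steps '[{"dp":[0,0.12,0],"turn":[0,0,-0.003],"claw":0},{"dp":[0,0.24,0],"turn":[0,0,-0.006],"claw":0},{"dp":[0,0.36,0],"turn":[0,0,-0.01],"claw":0},{"dp":[0,0.48,0],"turn":[0,0,-0.014],"claw":0},{"dp":[0,0.6,0],"turn":[0,0,-0.018],"claw":0},{"dp":[0,0.72,0],"turn":[0,0,-0.022],"claw":0},{"dp":[0,0.84,0],"turn":[0,0,-0.026],"claw":0},{"dp":[0,0.94,0],"turn":[0,0,-0.03],"claw":0}]'

```text
t: 12.45
ee_pos: [497.7, -57.1, 149.9]
orientation: [-1.203, 1.221, -1.218]
ft_force: [0.0, 0.6, -2.7]
width: 17.9
```

Emit:
jog_arm --steps '[{"dp":[0,0.12,0],"turn":[0,0,-0.003],"claw":0},{"dp":[0,0.24,0],"turn":[0,0,-0.006],"claw":0},{"dp":[0,0.36,0],"turn":[0,0,-0.01],"claw":0},{"dp":[0,0.48,0],"turn":[0,0,-0.014],"claw":0},{"dp":[0,0.6,0],"turn":[0,0,-0.018],"claw":0},{"dp":[0,0.72,0],"turn":[0,0,-0.02],"claw":0},{"dp":[0,0.84,0],"turn":[0,0,-0.02],"claw":0},{"dp":[0,0.9,0],"turn":[0,0,-0.02],"claw":0},{"dp":[0,0.94,0],"turn":[0,0,-0.02],"claw":0},{"dp":[0,0.94,0],"turn":[0,0,-0.02],"claw":0}]'

```text
t: 13.28
ee_pos: [497.7, 18.7, 150.0]
orientation: [-1.172, 1.266, -1.263]
ft_force: [0.8, -0.3, -1.9]
width: 17.6
```

```bash
python3 - <<'E'
from tm import *
d=snap("wrist","w11");st(d["obs"]);print(turn(d["obs"],-4.5));tm("w11")
E
```

```text
t 13.28 p [497.7  18.7 150. ] xax [-0.0758 -0.9971 -0.0012] yax [-0.0012  0.0012 -1.    ] F [ 0.8 -0.3 -1.9] M [0.02 0.14 0.  ] w 17.6
[-0.00039803 -0.00037353 -0.00083733]
w11 near edge z 59.54 slope deg -2.24
 side x at z=98 -43.65 -1.06
 side x at z=98 44.1 -1.03
 plane [-0.2208  0.0662 50.243 ]
```

View pics/w11.png

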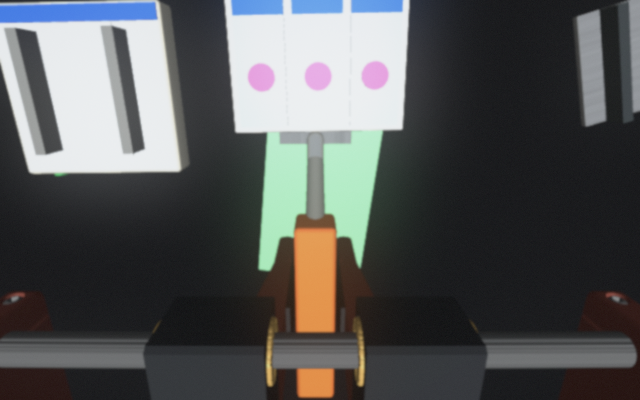

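```bash
python3 - <<'E'
from h import *
d=load("w11")
cv2.imwrite("pics/w11z.png",cv2.resize(d["img"][0:180,0:195],None,fx=4,fy=3.3,interpolation=cv2.INTER_CUBIC)[:,:,::-1])
H=hsv(d);P=cloud(d)
for v in(50,90,130): print(v,[int(x) for x in H[v,5:190:3,2]])
E
```

```text
50 [236, 226, 161, 159, 160, 117, 71, 72, 72, 72, 74, 80, 221, 237, 237, 237, 237, 237, 238, 237, 237, 237, 238, 237, 238, 238, 238, 238, 238, 238, 238, 239, 238, 212, 169, 167, 167, 102, 78, 78, 77, 126, 235, 238, 238, 238, 238, 237, 237, 237, 238, 237, 235, 216, 108, 99, 97, 66, 59, 59, 56, 58]
90 [57, 207, 236, 236, 234, 173, 161, 160, 138, 73, 72, 73, 73, 75, 81, 219, 238, 238, 238, 238, 239, 238, 238, 239, 238, 239, 239, 239, 239, 239, 239, 239, 239, 239, 239, 232, 173, 169, 170, 129, 83, 81, 81, 104, 236, 239, 238, 238, 238, 238, 238, 238, 238, 238, 235, 189, 107, 101, 92, 63, 61, 61]
130 [47, 49, 49, 52, 112, 233, 236, 237, 207, 160, 162, 152, 79, 73, 74, 74, 76, 80, 217, 238, 239, 238, 239, 238, 238, 239, 239, 239, 239, 239, 239, 239, 239, 239, 239, 239, 239, 238, 190, 169, 170, 155, 83, 81, 81, 95, 231, 239, 239, 239, 239, 238, 238, 239, 239, 238, 232, 157, 107, 100, 79, 59]
```

View pics/w11z.png

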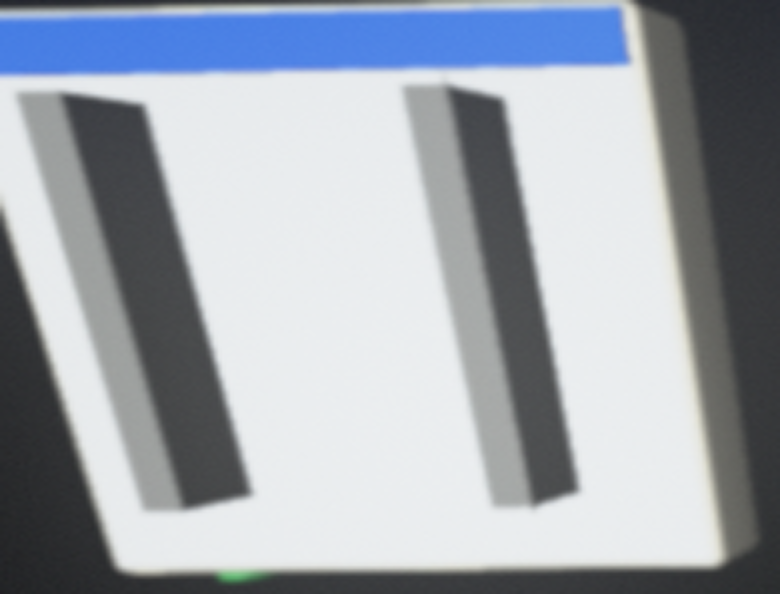

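```bash
python3 - <<'E'
from h import *
d=load("w11");H=hsv(d)
g=(H[...,2]>120)&(H[...,2]<200)&(H[...,1]<30)
rs=[rect(d,cv2.morphologyEx((g&roi(d,*b)).astype(np.uint8),cv2.MORPH_OPEN,np.ones((3,3))),45,n) for n,b in(("L",(2,25,60,156)),("R",(98,22,145,156)))]
print(np.mean([r[0] for r in rs],0),np.hypot(*(np.array(rs[0][0])-rs[1][0])),np.degrees(np.arctan2(*(np.array(rs[0][0])-rs[1][0])[::-1]))-90)
# precise rail center lines
for n,b in(("L",(2,30,60,150)),("R",(98,30,145,150))):
    m=g&roi(d,*b);pts=[]
    for v in range(b[1],b[3],3):
        u=np.nonzero(m[v])[0]
        pts.append((u.mean(),v))
    W=onz(d,pts,45);k=np.polyfit(W[:,0],W[:,1],1);print(n,np.degrees(np.arctan(k[0])),np.polyval(k,586))
# near-edge row of box top: bottom boundary
pts=[]
for u in range(40,178,6):
    c=H[100:180,u,2];r=100+np.nonzero(c>150)[0].max();pts.append((u,r+.5))
W=onz(d,pts,25);k=np.polyfit(W[:,1],W[:,0],1);print("near edge yaw",-np.degrees(np.arctan(k[0])),"x at y=189",np.polyval(k,189))
pts=[]
for v in range(20,160,6):
    c=H[v,120:190,2].astype(int);r=120+np.nonzero(c>180)[0].max();pts.append((r+.5,v))
W=onz(d,pts,25);k=np.polyfit(W[:,0],W[:,1],1);print("right edge",np.degrees(np.arctan(k[0])),"y at x=586",np.polyval(k,586))
# top camera, rails
t=load("top0");Ht=hsv(t)
for n,b in(("L",(236,172,256,210)),("R",(262,175,282,212))):
    print(n,[int(x) for x in Ht[190,b[0]:b[2],2]])
E
```

```text
L [591.1 224.9] [ 7.8 88.6] 86.51
R [586.8 157.1] [ 7.9 88.7] 86.51
[588.97964478 190.98249817] 67.89360897228485 -3.65970305217634
L -5.993643640243446 224.6575969583474
R -3.486928731331639 155.83547882106217
near edge yaw -3.337242161931112 x at y=189 524.6037437217825
right edge -3.4118727310326356 y at x=586 126.21602726506616
L [177, 250, 249, 247, 246, 246, 247, 250, 218, 193, 203, 91, 89, 255, 250, 247, 246, 247, 247, 247]
R [247, 247, 247, 247, 247, 247, 249, 229, 199, 204, 73, 151, 255, 249, 247, 247, 247, 247, 247, 249]
```

Emit:
jog_arm --steps '[{"dp":[0,0.05,0],"turn":[0,0,0],"claw":0},{"dp":[0,0.14,0],"turn":[0,0,0],"claw":0},{"dp":[-0.02,0.26,0],"turn":[0,0,0],"claw":0},{"dp":[-0.04,0.38,0],"turn":[-0.0002,-0.0002,-0.0005],"claw":0},{"dp":[-0.06,0.5,0],"turn":[-0.0004,-0.0004,-0.001],"claw":0},{"dp":[-0.08,0.62,0],"turn":[-0.0004,-0.0004,-0.001],"claw":0},{"dp":[-0.1,0.74,0],"turn":[-0.0004,-0.0004,-0.001],"claw":0},{"dp":[-0.11,0.86,0],"turn":[-0.0004,-0.0004,-0.001],"claw":0},{"dp":[-0.12,0.96,0],"turn":[-0.0004,-0.0004,-0.001],"claw":0}]'

```text
t: 14.08
ee_pos: [487.9, 96.4, 150.0]
orientation: [-1.171, 1.267, -1.267]
ft_force: [0.5, -0.5, -2.3]
width: 18.1
```

Emit:
jog_arm --steps '[{"dp":[0,0.12,0],"turn":[0,0,0],"claw":0},{"dp":[0,0.24,0],"turn":[0,0,0],"claw":0},{"dp":[0,0.36,0],"turn":[0,0,0],"claw":0},{"dp":[0,0.48,0],"turn":[0,0,0],"claw":0},{"dp":[0,0.6,0],"turn":[0,0,0],"claw":0},{"dp":[0,0.7,0],"turn":[0,0,0],"claw":0},{"dp":[0,0.78,0],"turn":[0,0,0],"claw":0},{"dp":[0,0.82,0],"turn":[0,0,0],"claw":0},{"dp":[0,0.82,0],"turn":[0,0,0],"claw":0}]'

```text
t: 14.83
ee_pos: [487.9, 162.6, 150.0]
orientation: [-1.171, 1.266, -1.267]
ft_force: [-0.7, -0.2, -1.6]
width: 18.1
```

```bash
python3 - <<'E'
from tm import *
from workcell import ctrl
o=ctrl.get_obs();st(o);print(turn(o,-4.54),(np.array([488.05,199.5,112])-o["ee_pos"])/80)
E
```

```text
t 14.83 p [487.9 162.6 150. ] xax [-0.0779 -0.997   0.    ] yax [ 1.e-04 -0.e+00 -1.e+00] F [-0.7 -0.2 -1.6] M [-0.01  0.1   0.03] w 18.1
[ 1.38158244e-05  4.30663044e-05 -3.95218674e-04] [ 0.00155429  0.46161045 -0.47496737]
```

Emit:
jog_arm --steps '[{"dp":[0,0.04,-0.04],"turn":[0,0,-0.0004],"claw":0},{"dp":[0,0.1,-0.1],"turn":[0,0,-0.0004],"claw":0},{"dp":[0,0.18,-0.18],"turn":[0,0,-0.0004],"claw":0},{"dp":[0,0.27,-0.27],"turn":[0,0,-0.0004],"claw":0},{"dp":[0,0.36,-0.36],"turn":[0,0,-0.0004],"claw":0},{"dp":[0,0.43,-0.43],"turn":[0,0,-0.0004],"claw":0},{"dp":[0,0.46,-0.47],"turn":[0,0,-0.0004],"claw":0},{"dp":[0,0.46,-0.47],"turn":[0,0,-0.0004],"claw":0},{"dp":[0,0.46,-0.47],"turn":[0,0,-0.0004],"claw":0}]'

```text
t: 15.58
ee_pos: [487.8, 199.5, 112.1]
orientation: [-1.171, 1.267, -1.267]
ft_force: [0.4, -0.3, -1.8]
width: 17.4
```

```bash
python3 - <<'E'
from tm import *
d=snap("wrist","w12");snap("top","t12");st(d["obs"]);o=d["obs"];print(turn(o,-4.54),(np.array([488.05,199.5,84])-o["ee_pos"])/80);tm("w12")
t=load("t12");cv2.imwrite("pics/t12z.png",cv2.resize(t["img"][150:290,210:370],None,fx=4,fy=4,interpolation=cv2.INTER_CUBIC)[:,:,::-1])
E
```

```text
t 15.58 p [487.8 199.5 112.1] xax [-7.870e-02 -9.969e-01  4.000e-04] yax [-4.e-04 -3.e-04 -1.e+00] F [ 0.4 -0.3 -1.8] M [ 0.    0.08 -0.01] w 17.4
[ 0.00010608 -0.00014098 -0.00013808] [ 3.38554291e-03 -1.23912304e-04 -3.50840790e-01]
w12 near edge z 58.49 slope deg -0.38
 side x at z=98 -48.92 -1.1
 side x at z=98 47.69 -0.77
 plane [-0.1757 -0.0606 50.1861]
```

View pics/w12.png

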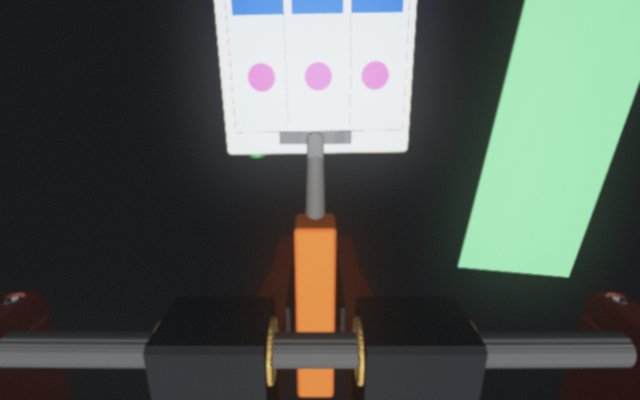

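View pics/t12z.png

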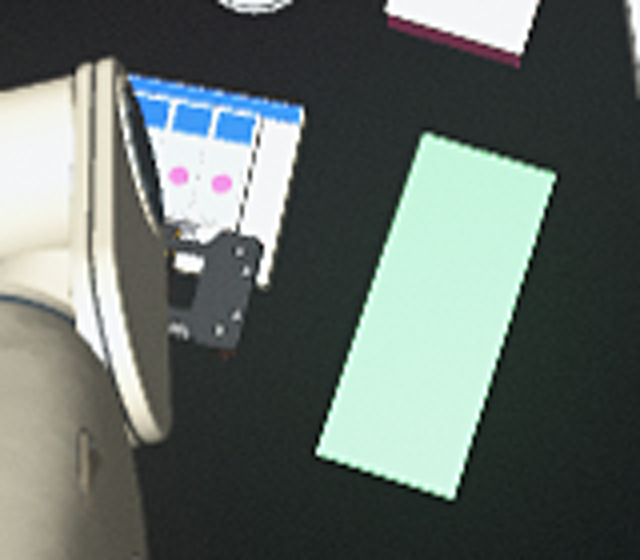

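```bash
python3 - <<'E'
from tm import *
tm("w12",y=87.1)
E
```

```text
w12 near edge z 50.35 slope deg -0.38
 side x at z=98 -63.6 -1.1
 side x at z=98 62.85 -0.77
 plane [-0.1757 -0.0606 50.1861]
```

Emit:
jog_arm --steps '[{"dp":[0,0,-0.05],"turn":[0,0,0],"claw":0},{"dp":[0,0,-0.12],"turn":[0,0,0],"claw":0},{"dp":[0,0.005,-0.2],"turn":[0,0,0],"claw":0},{"dp":[0.003,0.005,-0.27],"turn":[0,0,0],"claw":0},{"dp":[0.003,0.005,-0.32],"turn":[0,0,0],"claw":0},{"dp":[0.003,0.005,-0.35],"turn":[0,0,0],"claw":0},{"dp":[0.003,0.005,-0.36],"turn":[0,0,0],"claw":0},{"dp":[0.003,0.005,-0.36],"turn":[0,0,0],"claw":0}]'

```text
t: 16.35
ee_pos: [488.2, 199.7, 83.4]
orientation: [-1.171, 1.267, -1.267]
ft_force: [0.7, -0.7, -1.9]
width: 17.9
```

```bash
python3 - <<'E'
from tm import *
from workcell import ctrl
o=ctrl.get_obs();st(o);print(turn(o,-4.54),(np.array([488.05,199.9,72])-o["ee_pos"])/80)
E
```

```text
t 16.35 p [488.2 199.7  83.4] xax [-7.920e-02 -9.969e-01  2.000e-04] yax [-1.e-04 -2.e-04 -1.e+00] F [ 0.7 -0.7 -1.9] M [ 0.03  0.13 -0.04] w 17.9
[ 6.55186103e-05 -2.53351622e-05  1.34434898e-05] [-0.00177089  0.00311834 -0.14306723]
```

Emit:
jog_arm --steps '[{"dp":[0,0.002,-0.015],"turn":[0,0,0],"claw":0},{"dp":[0,0.002,-0.03],"turn":[0,0,0],"claw":0},{"dp":[0,0.002,-0.04],"turn":[0,0,0],"claw":0},{"dp":[0,0.002,-0.05],"turn":[0,0,0],"claw":0},{"dp":[0,0.002,-0.06],"turn":[0,0,0],"claw":0},{"dp":[0,0.002,-0.07],"turn":[0,0,0],"claw":0},{"dp":[0,0.002,-0.08],"turn":[0,0,0],"claw":0},{"dp":[0,0.002,-0.095],"turn":[0,0,0],"claw":0},{"dp":[0,0.002,-0.11],"turn":[0,0,0],"claw":0},{"dp":[0,0.002,-0.13],"turn":[0,0,0],"claw":0},{"dp":[0,0.002,-0.145],"turn":[0,0,0],"claw":0},{"dp":[0,0.002,-0.145],"turn":[0,0,0],"claw":0}]'

```text
t: 17.35
ee_pos: [488.0, 199.8, 71.5]
orientation: [-1.171, 1.268, -1.267]
ft_force: [-0.2, -0.1, -1.5]
width: 17.9
```

```bash
python3 - <<'E'
from tm import *
d=snap("wrist","w13");o=d["obs"];st(o);print(turn(o,-4.54))
cv2.imwrite("pics/w13z.png",cv2.resize(d["img"][0:240,180:460],None,fx=2.4,fy=2.4,interpolation=cv2.INTER_CUBIC)[:,:,::-1])
M=R.from_rotvec(o["orientation"]).as_matrix();P=(cloud(d)-np.array(o["ee_pos"]))@M
q=P[40:115:3,250:390:3].reshape(-1,3);A=np.c_[q[:,2],q[:,0],np.ones(len(q))];print(" plane",np.linalg.lstsq(A,q[:,1],rcond=None)[0].round(4),np.median(q[:,1]))
E
```

```text
t 17.35 p [488.  199.8  71.5] xax [-7.910e-02 -9.969e-01  4.000e-04] yax [-5.e-04 -4.e-04 -1.e+00] F [-0.2 -0.1 -1.5] M [ 0.02  0.09 -0.01] w 17.9
[ 1.19202489e-04 -1.63779397e-04 -2.86376762e-06]
 plane [1.1800e-02 4.0000e-04 2.0056e+01] 21.347894529050578
```

View pics/w13z.png

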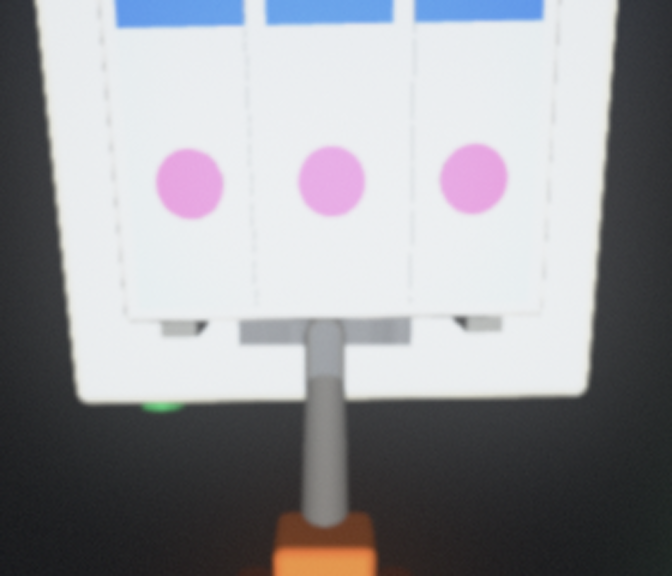

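Emit:
jog_arm --steps '[{"dp":[-0.04,0.003,0],"turn":[0,0,0],"claw":0},{"dp":[-0.12,0.01,0],"turn":[0,0,0],"claw":0},{"dp":[-0.24,0.019,0],"turn":[0,0,0],"claw":0},{"dp":[-0.36,0.029,0],"turn":[0,0,0],"claw":0},{"dp":[-0.48,0.038,0],"turn":[0,0,0],"claw":0},{"dp":[-0.6,0.048,0],"turn":[0,0,0],"claw":0},{"dp":[-0.72,0.057,0],"turn":[0,0,0],"claw":0},{"dp":[-0.75,0.06,0],"turn":[0,0,0],"claw":0},{"dp":[-0.75,0.06,0],"turn":[0,0,0],"claw":0}]'

```text
t: 18.15
ee_pos: [427.0, 204.6, 71.7]
orientation: [-1.172, 1.267, -1.267]
ft_force: [0.9, -0.1, -1.9]
width: 17.6
```

```bash
python3 - <<'E'
from tm import *
d=snap("wrist","w14");o=d["obs"];st(o);print(turn(o,-4.54))
E
```

```text
t 18.15 p [427.  204.6  71.7] xax [-7.840e-02 -9.969e-01  6.000e-04] yax [-9.e-04 -5.e-04 -1.e+00] F [ 0.9 -0.1 -1.9] M [0.07 0.03 0.03] w 17.6
[ 0.00017061 -0.00027644 -0.00024982]
```

View pics/w14.png

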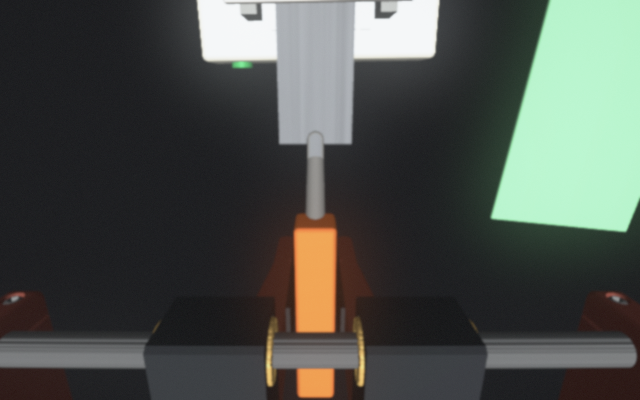

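Emit:
jog_arm --steps '[{"dp":[-0.06,0.005,0],"turn":[0,0,0],"claw":0},{"dp":[-0.18,0.014,0],"turn":[0,0,0],"claw":0},{"dp":[-0.3,0.024,0],"turn":[0,0,0],"claw":0},{"dp":[-0.42,0.033,0],"turn":[0,0,0],"claw":0},{"dp":[-0.54,0.043,0],"turn":[0,0,0],"claw":0},{"dp":[-0.66,0.052,0],"turn":[0,0,0],"claw":0},{"dp":[-0.7,0.056,0],"turn":[0,0,0],"claw":0},{"dp":[-0.7,0.056,0],"turn":[0,0,0],"claw":0}]'

```text
t: 18.87
ee_pos: [370.7, 209.2, 71.8]
orientation: [-1.172, 1.267, -1.266]
ft_force: [-0.7, -0.4, -3.1]
width: 18.0
```

```bash
python3 - <<'E'
from tm import *
d=snap("top","t15");o=d["obs"];st(o);snap("side","s15")
cv2.imwrite("pics/t15z.png",cv2.resize(d["img"][140:290,200:370],None,fx=4,fy=4,interpolation=cv2.INTER_CUBIC)[:,:,::-1])
E
```

```text
t 18.87 p [370.7 209.2  71.8] xax [-7.78e-02 -9.97e-01  6.00e-04] yax [-8.e-04 -5.e-04 -1.e+00] F [-0.7 -0.4 -3.1] M [0.   0.11 0.03] w 18.0
```

View pics/t15z.png

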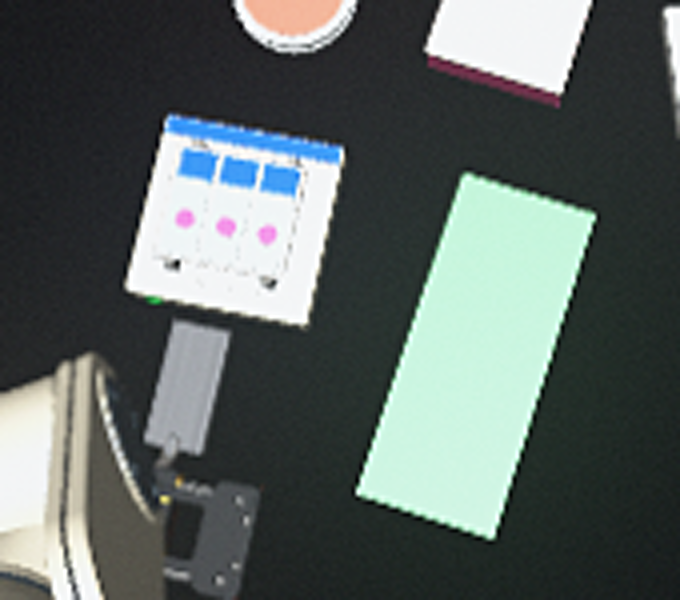

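```bash
python3 - <<'E'
from tm import *
d=load("t15");H=hsv(d)
blue=(H[...,0]>95)&(H[...,0]<125)&(H[...,1]>100)&roi(d,230,165,290,200)
n,l,s,c=cv2.connectedComponentsWithStats(blue.astype(np.uint8))
for i in range(1,n): print(s[i],onz(d,[c[i]],51 if s[i,4]<200 and s[i,2]<20 else 25)[0].round(1))
pk=(H[...,0]>140)&(H[...,0]<170)&(H[...,1]>50)&roi(d,230,165,290,215)
n,l,s,c=cv2.connectedComponentsWithStats(pk.astype(np.uint8))
for i in range(1,n): print("pink",s[i,4],onz(d,[c[i]],51)[0].round(1))
g=(H[...,0]>40)&(H[...,0]<90)&(H[...,1]>25)&(H[...,2]>120)&roi(d,285,178,355,280)
g=cv2.morphologyEx(g.astype(np.uint8),cv2.MORPH_OPEN,np.ones((3,3)))
rect(d,g,3,"mat")
# same via t12 wrist images partial: none
lx=np.array([np.cos(np.radians(-3.5)),np.sin(np.radians(-3.5))]);print("exp label",np.array([588.9,190.8])+27*lx)
P=cloud(d);print("tray depth z",np.median(P[188:203,250:275,2]))
E
```

```text
[241 168  44  13 198] [646.6 187.1  25. ]
[245 177  10   9  60] [616.5 217.2  51. ]
[255 179  10   8  58] [614.6 188.5  51. ]
[265 181  10   8  60] [612.8 159.5  51. ]
pink 16 [577.4 220.1  51. ]
pink 17 [575.  190.6  51. ]
pink 15 [573.1 161.8  51. ]
mat [520.   10.1] [100.6 242.3] 79.63
exp label [615.84963956 189.15168943]
tray depth z 52.27768827941304
```

Emit:
jog_arm --steps '[{"dp":[0,0,0.2],"turn":[0,0,0],"claw":0},{"dp":[0,0,0.5],"turn":[0,0,0],"claw":0},{"dp":[0,-0.2,0.6],"turn":[0,0,-0.008],"claw":0},{"dp":[0,-0.5,0.6],"turn":[0,0,-0.016],"claw":0},{"dp":[0,-0.8,0.6],"turn":[0,0,-0.024],"claw":0},{"dp":[0,-0.9,0.6],"turn":[0,0,-0.032],"claw":0},{"dp":[0,-0.9,0.6],"turn":[0,0,-0.032],"claw":0}]'

```text
t: 19.55
ee_pos: [372.4, 136.3, 120.1]
orientation: [-1.117, 1.342, -1.343]
ft_force: [0.3, -0.5, -0.5]
width: 17.9
```

Emit:
jog_arm --steps '[{"dp":[0.2,-0.3,0],"turn":[0,0,0],"claw":0},{"dp":[0.4,-0.6,0],"turn":[0,0,0],"claw":0},{"dp":[0.6,-0.9,0],"turn":[0,0,0],"claw":0},{"dp":[0.7,-0.95,0],"turn":[0,0,0],"claw":0},{"dp":[0.7,-0.95,0],"turn":[0,0,0],"claw":0},{"dp":[0.7,-0.95,0],"turn":[0,0,0],"claw":0}]'

```text
t: 20.05
ee_pos: [428.6, 60.9, 119.8]
orientation: [-1.116, 1.343, -1.343]
ft_force: [-0.4, 0.8, -2.0]
width: 17.7
```

```bash
python3 - <<'E'
from tm import *
d=snap("wrist","w16");o=d["obs"];st(o);print(turn(o,-10.37),(np.array([482.4,18.2,60])-o["ee_pos"])/80)
E
```

```text
t 20.05 p [428.6  60.9 119.8] xax [-1.824e-01 -9.832e-01 -4.000e-04] yax [ 3.e-04  3.e-04 -1.e+00] F [-0.4  0.8 -2. ] M [ 0.04  0.02 -0.04] w 17.7
[-9.63962337e-05  1.08412057e-04  7.87664985e-04] [ 0.67254845 -0.53395156 -0.74772867]
```

View pics/w16.png

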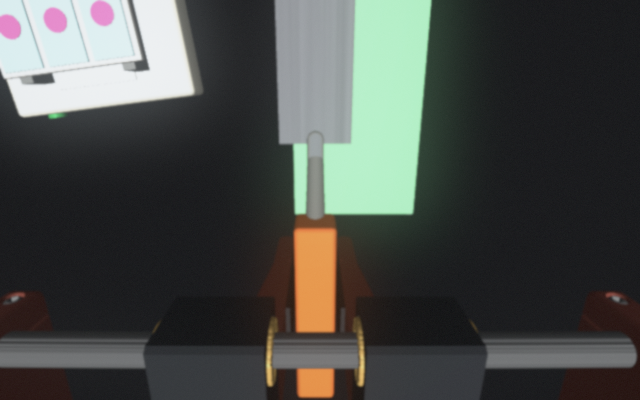

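Emit:
jog_arm --steps '[{"dp":[0.2,-0.16,0],"turn":[0,0,0],"claw":0},{"dp":[0.45,-0.36,-0.1],"turn":[0,0,0.0008],"claw":0},{"dp":[0.67,-0.53,-0.3],"turn":[0,0,0.0008],"claw":0},{"dp":[0.67,-0.53,-0.5],"turn":[0,0,0.0008],"claw":0},{"dp":[0.67,-0.53,-0.6],"turn":[0,0,0.0008],"claw":0},{"dp":[0.67,-0.53,-0.6],"turn":[0,0,0.0008],"claw":0}]'

```text
t: 20.6
ee_pos: [479.0, 19.8, 70.0]
orientation: [-1.123, 1.344, -1.337]
ft_force: [-0.6, -0.2, -0.9]
width: 17.8
```

```bash
python3 - <<'E'
from tm import *
d=snap("wrist","w17");o=d["obs"];st(o);print(turn(o,-10.37),(np.array([482.4,18.2,39.6])-o["ee_pos"])/80)
H=hsv(d);M=R.from_rotvec(o["orientation"]).as_matrix();p=np.array(o["ee_pos"])
g=(H[...,0]>40)&(H[...,0]<90)&(H[...,1]>25)&(H[...,2]>70)
def tc(px,z):
    W=onz(d,px,z);return (W-p)@M
L=[];Rr=[]
for v in range(10,240,10):
    u=np.nonzero(g[v,150:500])[0]+150
    L.append((u.min()-.5,v));Rr.append((u.max()+.5,v))
L=tc(L,3);Rr=tc(Rr,3)
for e in(L,Rr): k=np.polyfit(e[:,2],e[:,0],1);print("edge x at z=40",np.polyval(k,40).round(2),"deg",np.degrees(np.arctan(k[0])).round(2),(e[:,0]-np.polyval(k,e[:,2])).std().round(2))
E
```

```text
t 20.6 p [479.   19.8  70. ] xax [-1.779e-01 -9.840e-01  7.000e-04] yax [-5.2e-03  2.0e-04 -1.0e+00] F [-0.6 -0.2 -0.9] M [-0.01  0.14 -0.01] w 17.8
[-8.06770776e-05 -1.66968325e-03 -6.80204298e-04] [ 0.04260553 -0.0196393  -0.38016614]
edge x at z=40 -50.41 deg 0.18 0.18
edge x at z=40 50.87 deg 0.08 0.18
```

View pics/w17.png

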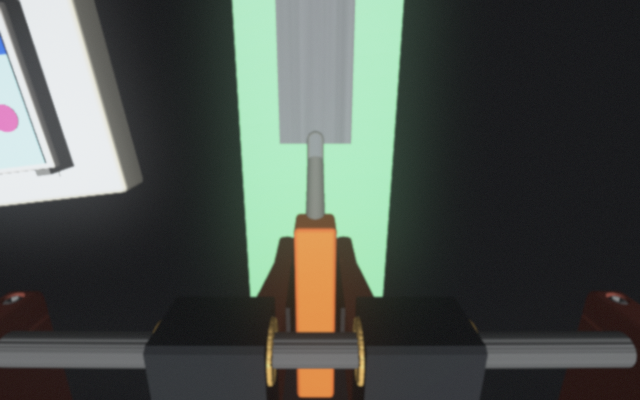

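Emit:
jog_arm --steps '[{"dp":[0.043,-0.023,-0.08],"turn":[0,-0.0017,-0.0007],"claw":0},{"dp":[0.043,-0.023,-0.16],"turn":[0,-0.0017,-0.0007],"claw":0},{"dp":[0.043,-0.023,-0.23],"turn":[0,-0.0017,-0.0007],"claw":0},{"dp":[0.043,-0.023,-0.28],"turn":[0,-0.0017,-0.0007],"claw":0},{"dp":[0.043,-0.023,-0.31],"turn":[0,-0.0017,-0.0007],"claw":0},{"dp":[0.043,-0.023,-0.33],"turn":[0,-0.0017,-0.0007],"claw":0},{"dp":[0.043,-0.023,-0.34],"turn":[0,-0.0017,-0.0007],"claw":0},{"dp":[0.043,-0.023,-0.34],"turn":[0,-0.0017,-0.0007],"claw":0}]'

```text
t: 21.32
ee_pos: [482.9, 17.9, 43.6]
orientation: [-1.117, 1.34, -1.342]
ft_force: [-0.7, -0.9, -1.2]
width: 17.8
```

```bash
python3 - <<'E'
from tm import *
from workcell import ctrl
o=ctrl.get_obs();st(o);print(turn(o,-10.38),(np.array([482.4,18.0,39.6])-o["ee_pos"])/80)
E
```

```text
t 21.32 p [482.9  17.9  43.6] xax [-1.800e-01 -9.837e-01 -5.000e-04] yax [ 1.3e-03  2.0e-04 -1.0e+00] F [-0.7 -0.9 -1.2] M [ 0.06  0.1  -0.03] w 17.8
[-7.88725303e-05  4.18845842e-04 -6.66535636e-05] [-0.00672773  0.00126336 -0.0505079 ]
```

Emit:
jog_arm --steps '[{"dp":[-0.006,0,-0.015],"turn":[0,0,0],"claw":0},{"dp":[-0.006,0,-0.03],"turn":[0,0,0],"claw":0},{"dp":[-0.006,0,-0.04],"turn":[0,0,0],"claw":0},{"dp":[-0.006,0,-0.048],"turn":[0,0,0],"claw":0},{"dp":[-0.006,0,-0.048],"turn":[0,0,0],"claw":0},{"dp":[-0.006,0,-0.048],"turn":[0,0,0],"claw":0}]'

```text
t: 21.82
ee_pos: [482.5, 17.9, 39.8]
orientation: [-1.117, 1.34, -1.342]
ft_force: [0.3, 0.7, -1.8]
width: 18.1
```

Emit:
jog_arm --steps '[{"dp":[0,0,-0.004],"turn":[0,0,0],"claw":0},{"dp":[0,0,-0.008],"turn":[0,0,0],"claw":0},{"dp":[0,0,-0.008],"turn":[0,0,0],"claw":0},{"dp":[0,0,-0.008],"turn":[0,0,0],"claw":0}]'

```text
t: 22.15
ee_pos: [482.5, 17.9, 39.5]
orientation: [-1.117, 1.34, -1.342]
ft_force: [-2.0, -0.8, 6.6]
width: 17.9
```

```bash
python3 - <<'E'
from tm import *
d=snap("wrist","w18");o=d["obs"];st(o)
E
```

```text
t 22.15 p [482.5  17.9  39.5] xax [-1.799e-01 -9.837e-01 -5.000e-04] yax [ 1.6e-03  2.0e-04 -1.0e+00] F [-2.  -0.8  6.6] M [-0.01  0.29 -0.01] w 17.9
```

Contact (+8 N). Release.

Emit:
jog_arm --steps '[{"dp":[0,0,0],"turn":[0,0,0],"claw":0.3},{"dp":[0,0,0],"turn":[0,0,0],"claw":0.5},{"dp":[0,0,0],"turn":[0,0,0],"claw":0.6},{"dp":[0,0,0],"turn":[0,0,0],"claw":0.8},{"dp":[0,0,0],"turn":[0,0,0],"claw":0.8},{"dp":[0,0,0],"turn":[0,0,0],"claw":0.8},{"dp":[0,0,0],"turn":[0,0,0],"claw":0.8},{"dp":[0,0,0],"turn":[0,0,0],"claw":0.8}]'

```text
t: 22.87
ee_pos: [482.5, 17.9, 39.5]
orientation: [-1.117, 1.34, -1.342]
ft_force: [-0.3, 0.3, 0.7]
width: 67.4
```

Emit:
jog_arm --steps '[{"dp":[0,0,0.1],"turn":[0,0,0],"claw":0.8},{"dp":[0,0,0.3],"turn":[0,0,0],"claw":0.8},{"dp":[0,0,0.6],"turn":[0,0,0],"claw":0.8},{"dp":[0,0,0.95],"turn":[0,0,0],"claw":0.8},{"dp":[0,0,0.95],"turn":[0,0,0],"claw":0.8},{"dp":[0,0,0.95],"turn":[0,0,0],"claw":0.8}]'

```text
t: 23.37
ee_pos: [483.7, 17.9, 117.2]
orientation: [-1.114, 1.337, -1.343]
ft_force: [0.1, 0.1, -0.1]
width: 69.9
```

Emit:
jog_arm --steps '[{"dp":[0,0,0.4],"turn":[0,0,0],"claw":0.8},{"dp":[-0.3,0,0.8],"turn":[0,0,0],"claw":0.8},{"dp":[-0.6,0,0.95],"turn":[0,0,0],"claw":0.8},{"dp":[-0.9,0,0.95],"turn":[0,0,0],"claw":0.8},{"dp":[-0.9,0,0.95],"turn":[0,0,0],"claw":0.8}]'

```text
t: 23.78
ee_pos: [407.0, 17.9, 192.5]
orientation: [-1.117, 1.34, -1.342]
ft_force: [-1.2, -0.0, -1.6]
width: 69.9
```

```bash
python3 - <<'E'
from tm import *
d=snap("wrist","w19");o=d["obs"];st(o);snap("top","t19");snap("side","s19")
H=hsv(d);P=cloud(d)
E
```

```text
t 23.78 p [407.   17.9 192.5] xax [-1.799e-01 -9.837e-01 -5.000e-04] yax [ 1.4e-03  2.0e-04 -1.0e+00] F [-1.2 -0.  -1.6] M [ 0.05  0.08 -0.04] w 69.9
```

View pics/w19.png

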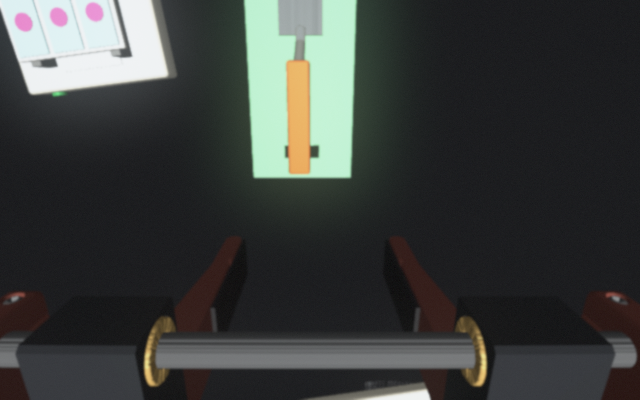

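View pics/t19.png

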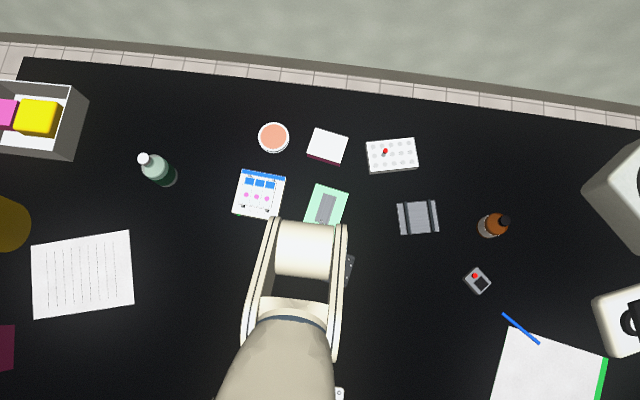

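View pics/s19.png

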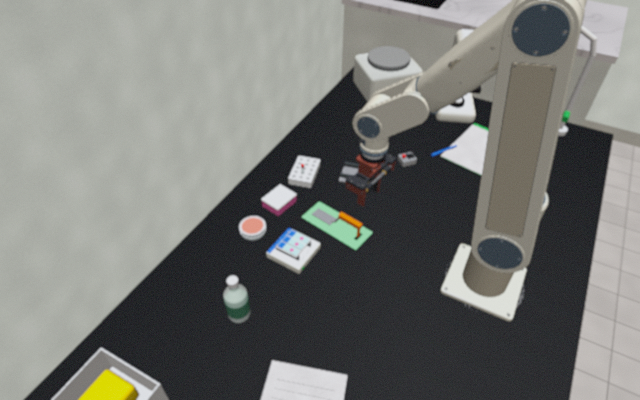

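Emit:
jog_arm --steps '[{"dp":[0,-0.4,0.1],"turn":[0,0,0],"claw":0.8},{"dp":[0,-0.95,0.2],"turn":[0,0,0],"claw":0.8},{"dp":[0,-0.95,0.2],"turn":[0,0,0],"claw":0.8}]'

```text
t: 24.18
ee_pos: [413.8, -62.4, 209.4]
orientation: [-1.112, 1.337, -1.347]
ft_force: [0.5, 0.2, -0.1]
width: 70.3
```

Emit:
jog_arm --steps '[{"dp":[0,-0.4,0.1],"turn":[0,0,0],"claw":0.8},{"dp":[0,-0.95,0.2],"turn":[0,0,0],"claw":0.8},{"dp":[0,-0.95,0.2],"turn":[0,0,0],"claw":0.8}]'

```text
t: 24.43
ee_pos: [415.8, -143.5, 226.2]
orientation: [-1.109, 1.337, -1.353]
ft_force: [-0.0, 0.2, -0.2]
width: 70.4
```

Emit:
jog_arm --steps '[{"dp":[0,-0.4,0.1],"turn":[0,0,0],"claw":0.8},{"dp":[0,-0.95,0.2],"turn":[0,0,0],"claw":0.8},{"dp":[0,-0.95,0.2],"turn":[0,0,0],"claw":0.8},{"dp":[0,-0.95,0.2],"turn":[0,0,0],"claw":0.8}]'

```text
t: 24.77
ee_pos: [416.5, -220.9, 241.7]
orientation: [-1.107, 1.34, -1.355]
ft_force: [-0.2, -0.1, -0.3]
width: 70.3
```

```bash
python3 - <<'E'
from tm import *
d=snap("top","t20");o=d["obs"];st(o);H=hsv(d);P=cloud(d)
org=(H[...,0]>8)&(H[...,0]<22)&(H[...,1]>180)&roi(d,285,178,355,280)
a=rect(d,org,60,"orange")
rr=roi(d,285,178,355,280)&(H[...,2]>60);rect(d,rr,3,"mat")
g=roi(d,300,180,350,223)&(H[...,1]<40)&(H[...,2]<200)&(H[...,2]>70)
b=rect(d,cv2.morphologyEx(g.astype(np.uint8),cv2.MORPH_OPEN,np.ones((5,5))),6,"blade")
v=np.array(b[0])-a[0];print(np.degrees(np.arctan2(v[1],v[0])),"mid",np.array(a[0])+v/np.hypot(*v)*55)
cv2.imwrite("pics/t20z.png",cv2.resize(d["img"][150:290,220:400],None,fx=4,fy=4,interpolation=cv2.INTER_CUBIC)[:,:,::-1])
E
```

```text
t 24.77 p [ 416.5 -220.9  241.7] xax [-0.19   -0.9818  0.0017] yax [ 0.0095 -0.0036 -0.9999] F [-0.2 -0.1 -0.3] M [ 0.05  0.03 -0.03] w 70.3
orange [465.2  20.3] [17.6 88.6] 79.35
mat [520.2  10.4] [101.7 243. ] 79.73
blade [5.754e+02 3.000e-01] [39.1 84.4] 80.09
-10.29437242277155 mid [519.30440103  10.44762719]
```

View pics/t20z.png

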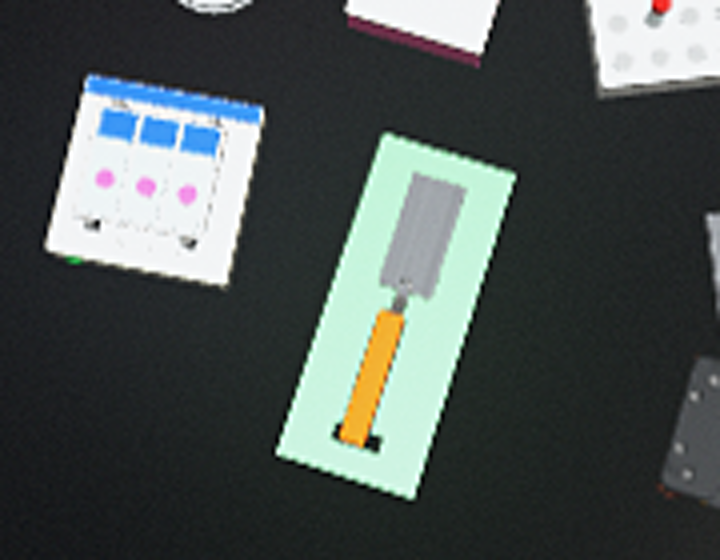

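Lifter mid (519.3, 10.4) against mat centre (520.2, 10.4), with yaw −10.3°; the tray is square on the rails. Handing in.

```bash
python3 -c "
from workcell import ctrl
print(ctrl.close_job())"
```

```text
the job is handed in; nothing more can be done
None
```

The tray is on the light box and the lifter is back on its mat. I handed the job in at about 24.8 s, with the gripper open and clear of everything.

- **Lift:** I gripped the lifter, slid the blade under the tray on the rack and lifted it level. As it lifted, the tray shifted about 3 mm along the blade. I measured that and allowed for it, and the tray did not slide any further on the way.
- **Tray:** In the top view the label ends are within about 1.5 mm of where they should be, on the stripe side. The tray is turned −3.7°, against about −3.5° for the rails. Its measured height fits a tray lying on both rails. I drew the blade out without moving it.
- **Lifter:** It is released and lying flat. Its mid-point is about 1 mm from the mat's centre, and its direction matches the mat's (−10.3° for both), with the blade pointing as before.
- **Other things:** In the last overall top and side views I saw no change in the other objects. I did not re-measure them.
- **Disagreements:** The wrist and top cameras differed by 1–2 mm. For the tray I relied on wrist-camera measurements of the tray against the rails; for the lifter I combined the top and wrist views.

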